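# Level the display stand, lock in price-card holders, stand the bottles

## Robot

A 7-joint arm with a two-finger parallel gripper is mounted at the origin on the work surface. World frame = base frame: x ahead of the robot, y to its left, z up, the work surface at z = 0. Lengths are in m, angles in rad, forces in N, time in s.
With the tool pointing down it reaches from about 0.425 to 0.925 m from the base axis. Payload 6.8 kg.
Tool frame: the origin (TCP) lies midway between the tips of the shut fingers; the grasp point (between the pads) lies 19 mm behind it (manip.tcp_to_grasp is the distance from the TCP to the grasp point, in m); z points along the fingers, x is the direction in which the jaws open and shut, and the axes are right-handed (so a half turn about z gives the same grasp; the last joint's range is limited). The gripper opens to 88 mm and grips with 3 to 60 N. Pads are 20 mm wide; open, the fingers measure 115 mm over their backs; the gripper's body (75 mm by 178 mm) begins 61 mm behind the grasp point.
Start: joints at [1.204, 0.477, 0.022, 1.555, -0.011, 1.109, -0.083], TCP at [0.173, -0.653, 0.223] pointing down, gripper open.
Joint ranges: [-2.96, 2.96], [-0.34, 2.1], [-1.41, 1.46], [0.24, 2.44], [-1.37, 4.51], [0.17, 1.92], [-2.96, 2.96]. Speed limits (rad/s): [2.39, 2.39, 3.14, 3.14, 3.14, 3.14, 3.14].

## Interface

Orientations are given as [roll, pitch, yaw] about the fixed x, y, z axes, in that order (R = Rz(yaw) Ry(pitch) Rx(roll)).
In Python, from station import manip, cams, sign_off gives the robot as it stands. The module is installed in compiled form; this text tells all that it offers.
- The arm moves only by the tool carry_out, never from a script. Its argument "motion" is a list of rows, each an object of numbers: "dx", "dy", "dz": the shift along the tool's x, y, z in cm; "wx", "wy", "wz": the turn, a rotation vector about the tool's x, y, z in rad; "grip": the opening, from 0 (shut) to 1 (fully open). In form: [{"dx": .., "dy": .., "dz": .., "wx": .., "wy": .., "wz": .., "grip": ..}, ...]. A call has exactly 5 rows; each row is the pose to reach, as a shift and turn from the pose commanded when the call began, along the tool's axes at that moment; what a row does not reach only later rows make up. A row lasts 1/10 s, in which the tool goes at most 50 mm and 8.59 degrees, less where a joint would pass 70% of its speed; a pose out of reach is approached as far as the arm can. A call with a gripper value outside its range is refused whole. The fingers move at their own pace and stop on an object; "newtons" is the grip in N (left out, the last holds). Time passes only in rows, so rows that repeat a pose let the fingers close, or fill a call up. It gives the time, the measured TCP pose, the force and the opening at its end, in the units of the state.
- manip.get_state(): the state, without advancing time (a new reading comes with each control period).
- cams.get_image(name): name is "scene" or "top" or "wrist"; returns the picture (420x560x3 uint8, blue, green, red); there is no depth.
- cams.calibration(name): a dict with "vfov" (degrees; the focal length in pixels is half the picture's height over the tangent of half this angle, whatever the lens; pixels are square), "cx", "cy" (the principal point, pixels), "distortion" ([k1, k2, p1, p2, k3] as OpenCV has them; the pictures are not rectified), "position" and "attitude" of the camera in the world. Camera axes: x right, y down, z forward; pixel columns grow to the right and rows downward; lengths in m; the calibration is good to about 2 mm. A picture is of the moment at which its call begins: read the wrist's pose just before it. calibration takes no time and is no camera call; for the wrist camera it gives the pose at the moment of the call.
- sign_off(): hands the job in, once; it reports no verdict.
The state is a dict: "t": time; "qpos": joint angles; "joint_vel": joint speeds; "joint_torque": joint torques, N m; "tool_pos": TCP position; "ee_rot": TCP orientation; "contact_force": force on the tool from outside, world axes, zero at the start; "ft_torque": the same for the moment, N m; "opening": opening from 0.0 (shut) to 1.0 (fully open).
Only numpy, scipy, OpenCV 4.12 (cv2) and the standard library are available. Lean on these libraries where they do the work, as an engineer would, in place of code of your own. Each camera call takes 0.05 s, during which the arm holds its last target.

## Task

Set up the counter display for the bottles standing loose on the counter: with the stand still empty, turn its levelling knob until the deck is level (bubble in the middle). Then give each bottle its own place on the deck: a price-card holder fitted in the slot, foot through and collar down on the deck, and locked by a quarter turn so that its card faces squarely across to the customers' side, with the bottle standing upright in the middle of the round pad right behind that card. Leave the other things on the counter alone; a card holder left over is not needed.

Things in the scene. Friction and masses are not known exactly. Their poses are not given: they have to be found in the camera images.
- deck (a joint): slope of the stand's deck about its hinge (along the deck's long edge on the customers' side), rad: 0 = level, negative = the knob's side low, positive = high. 1 rad of knob clockwise (seen from above) adds 0.0125, anticlockwise takes as much away; it stays where the knob is left. At the start the knob's side is low, -0.055 to -0.02.
- knob_grip (a point): point on the levelling knob's upright axis at grip height: round black fluted knob, 36 mm across, 29 mm high, before the middle of the deck's near edge; the point is 16 mm over the knob's underside, 94 mm over the counter. It turns without rising (friction 0.08 N m; level is at least 3 rad from either end of its travel); the deck's tab lies 12 to 28 mm below its underside.
- stand: display stand, fixed. Origin on the counter under the middle of its deck; x from the knob's side to the customers' side, y along its length. Deck: aluminium plate 160 mm (x) by 380 mm (y), 6 mm thick, top 60 mm over the counter when level, open beneath. Knob at x = -105 mm, three slots at x = +55, three pads at x = -25; slots and pads at y = -110, 0, +110 mm.
- bubble_mid (a point): middle of the pale bubble (18 mm long) in the stand's bubble level, a green tube 64 mm long at the deck's +y end, lying along x. The bubble moves to the higher side, 8 mm per degree; level, it stands midway between the two black rings, at the stand's x = -20 mm, y = +172 mm.
- slot0 (a point): slot 0 of the deck: middle of its mouth on the deck's top face, near the customers' edge. 31 mm long along this frame's x (across the deck), 12 mm wide along y, through the 6 mm plate; over 30 mm free beneath the plate. z is the deck's normal.
- slot1 (a point): slot 1 of the deck: middle of its mouth on the deck's top face, near the customers' edge. 31 mm long along this frame's x (across the deck), 12 mm wide along y, through the 6 mm plate; over 30 mm free beneath the plate. z is the deck's normal.
- slot2 (a point): slot 2 of the deck: middle of its mouth on the deck's top face, near the customers' edge. 31 mm long along this frame's x (across the deck), 12 mm wide along y, through the 6 mm plate; over 30 mm free beneath the plate. z is the deck's normal.
- pad0 (a point): middle of the black round rubber pad 0 (80 mm across) on the deck's top face, flush with it, 80 mm behind slot 0 (towards the knob's side); axes as the deck's.
- pad1 (a point): middle of the black round rubber pad 1 (80 mm across) on the deck's top face, flush with it, 80 mm behind slot 1 (towards the knob's side); axes as the deck's.
- pad2 (a point): middle of the black round rubber pad 2 (80 mm across) on the deck's top face, flush with it, 80 mm behind slot 2 (towards the knob's side); axes as the deck's.
- rack: wooden storage block of the card holders, fixed: 260 mm long (its x), 61 mm wide, 45 mm high, with a groove 13 mm wide along its length in which the holders' feet hang, their cards along the groove, about 80 mm apart; origin in the middle of its underside.
- holder0: price-card holder 0 (three alike, 90 g), upright in the block, collar resting on the block's top. Origin: middle of the collar's underside; z up the stem; card and T-foot both lie along y. Collar 34 mm across, 5 mm thick; stem 10 mm thick to 30 mm; above it the flat card frame, 10 mm thick (x), 56 mm wide (y), 30 to 68 mm above the origin, front and back alike.
- holder1: price-card holder 1, like holder 0. Its foot, below the collar: a shank 8.4 mm thick and the T cross-bar, 26 mm long (y), 8 mm thick (x), 8.5 to 14 mm below the origin, with a narrower lead-in (21 x 5 mm) down to 17 mm. With the card along the slot the foot passes; the collar then rests on the deck, the bar 2.5 mm below the plate.
- holder2: price-card holder 2, like holders 0 and 1. Once its foot is through a slot and the collar is down, a turn of 90 degrees either way locks it; the card then stands square across the slot, facing the customers' side.
- bottle0: squat dark glass spirits flask (the bottle) 0, all alike, 0.32 to 0.48 kg, upright; may be absent. Origin: middle of its base. Body 66 mm across up to 66 mm, shoulder to 80 mm, then neck and black cap, 28 mm across (the cap from 88 mm), up to the top at 118 mm.
- bottle1: squat dark glass spirits flask (the bottle) 1, all alike, 0.32 to 0.48 kg, upright; may be absent. Origin: middle of its base. Body 66 mm across up to 66 mm, shoulder to 80 mm, then neck and black cap, 28 mm across (the cap from 88 mm), up to the top at 118 mm.
- bottle2: squat dark glass spirits flask (the bottle) 2, all alike, 0.32 to 0.48 kg, upright; may be absent. Origin: middle of its base. Body 66 mm across up to 66 mm, shoulder to 80 mm, then neck and black cap, 28 mm across (the cap from 88 mm), up to the top at 118 mm.
- tape: roll of paper tape, 68 mm across, 20 mm high; bystander, standing on the counter, to be left alone
- calculator: grey desk calculator, 135 x 85 mm, 14 mm high; bystander, standing on the counter, to be left alone
- penmug: white mug with pens, 72 mm across, 90 mm high, pens to 150 mm; bystander, standing on the counter, to be left alone
- scanner: hand scanner on its foot, 140 mm high; bystander, standing on the counter, to be left alone
- giftbox: dark red gift carton, 90 x 90 x 190 mm; bystander, standing on the counter, to be left alone
- tumbler: white tasting cup, 66 mm across, 70 mm high; bystander, standing on the counter, to be left alone
- cards: stack of blank cards, 95 x 65 x 30 mm; bystander, standing on the counter, to be left alone
Mind the look-alikes: they are no part of the job. What is shaped like the holder1 but blue is not meant.

How it is judged:
By the outcome, as a careful person would: the job done as asked, in the order asked, and still so for the second after the job is handed in, with the robot touching nothing.
Of bottle0, bottle1, bottle2 only 2 to 3 are there at a start; the rules pass over those that are not, and their reading is None.
At some moment in a run one of bottle0, bottle1, bottle2 may be knocked a few centimetres aside while the robot is not near it.
It also fails if it takes over 210 s, if anything falls off the work surface, if the arm or the gripper's body presses on something with over 40 N, if the wrist force passes 120 N, or if a joint passes its speed limit or range.

## Working session

There is one attempt and no reset: what is moved stays moved. The work goes in short steps, Python scripts to look and compute and a tool call to move; the robot and the scene stay as the last step left them, time stands still between calls to the robot, and variables do not carry over. Pictures are saved under pics/ and viewed, and the job is handed in when it is done.

Besides the shell and the picture viewer there is one more tool, called after "Emit:" in YAML: its name, and indented under it one key for each argument. carry_out: Moves the arm, as the interface text tells. Its arguments: {"type":"object","properties":{"motion":{"type":"array"},"newtons":{"type":"number"}},"required":["motion"]}

```bash
mkdir -p pics; cat > h.py <<'E'
import numpy as np, cv2
from station import manip, cams
from scipy.spatial.transform import Rotation as R
def snap(name,fn):
    c=cams.calibration(name); im=cams.get_image(name); cv2.imwrite('pics/'+fn+'.png',im); return im,c
E
python3 - <<'E'
from h import *
s=manip.get_state(); print(s, manip.tcp_to_grasp)
for n in ["scene","top","wrist"]:
    im,c=snap(n,n+"0"); print(n,c)
E
```

```text
{'t': 0.0, 'qpos': array([ 1.20388731,  0.47777442,  0.0223318 ,  1.55644936, -0.0114957 ,
        1.1093039 , -0.0831038 ]), 'joint_vel': array([ 2.71184286e-04, -3.55049163e-04, -6.51184211e-05,  7.36339925e-05,
        1.45140458e-03, -3.41889964e-04, -9.41489653e-06]), 'joint_torque': array([-2.13526200e-04, -5.82854712e+01,  1.53432313e+00, -2.72611463e+01,
       -5.43172855e-02,  1.68701657e-02,  1.80614543e-04]), 'tool_pos': array([ 0.17258499, -0.65193547,  0.22169968]), 'ee_rot': array([ 3.14145885e+00,  1.80199203e-03, -1.31196064e+00]), 'contact_force': array([-0.18831763, -0.04574197, -0.68725214]), 'ft_torque': array([ 0.01846561, -0.00610472, -0.00014999]), 'opening': 1.0057849533280854} 0.0187
scene {'vfov': 45.97990613874513, 'cx': 276.59214404168415, 'cy': 212.72446220348564, 'distortion': array([-0.06120129,  0.        ,  0.        ,  0.        ,  0.        ]), 'position': array([ 0.94826505, -0.78297136,  1.0533466 ]), 'attitude': array([-2.42244834,  0.00356976,  0.47528658])}
top {'vfov': 42.68215318283321, 'cx': 290.889988985544, 'cy': 219.31999005848616, 'distortion': array([0.0405502, 0.       , 0.       , 0.       , 0.       ]), 'position': array([0.35748888, 0.00646696, 1.53441211]), 'attitude': array([-2.99959793, -0.02144174, -1.57864314])}
wrist {'vfov': 65.91621303322178, 'cx': 278.56315254906264, 'cy': 207.4666017350812, 'distortion': array([-0.06655641,  0.        ,  0.        ,  0.        ,  0.        ]), 'position': array([ 0.2469267 , -0.63279005,  0.3843559 ]), 'attitude': array([ 2.85577425e+00,  1.44399650e-03, -1.31201150e+00])}
```

View pics/scene0.png

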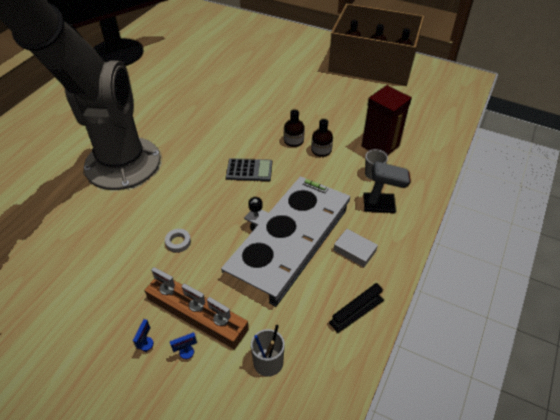

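View pics/top0.png

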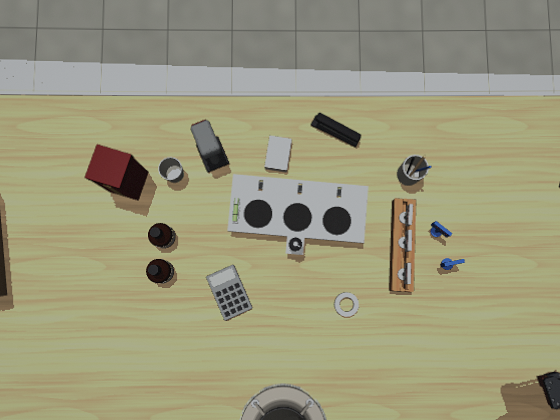

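View pics/wrist0.png

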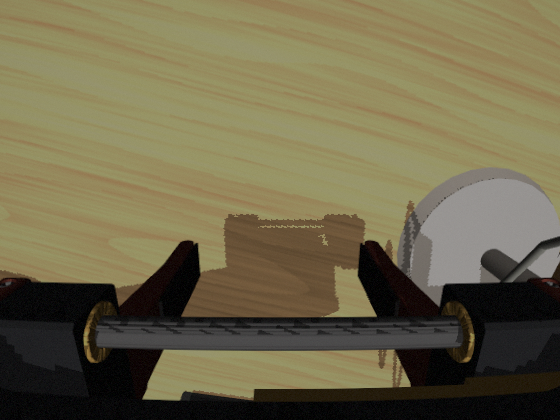

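Top view: two loose bottles at about (161,235) and (159,271). The bottles in the crate are not loose, so they are not meant. The rack holds three white holders at (405,216), (405,242) and (404,272). The blue holders at (440,229) and (449,263) are look-alikes. The stand's pads are at (258,213), (297,217) and (337,220), and the knob is at (295,245).

```bash
cat >> h.py <<'E'
def K(c):
    f=210/np.tan(np.radians(c['vfov']/2)); return np.array([[f,0,c['cx']],[0,f,c['cy']],[0,0,1]])
def Rm(c): return R.from_euler('xyz',c['attitude']).as_matrix()
def ray(c,uv):
    uv=np.asarray(uv,float).reshape(-1,1,2); n=cv2.undistortPoints(uv,K(c),c['distortion'])[:,0]
    return (Rm(c)@np.c_[n,np.ones(len(n))].T).T
def onz(c,uv,z):
    d=ray(c,uv); o=c['position']; return o+d*((np.asarray(z)-o[2])/d[:,2])[:,None]
def proj(c,P):
    P=np.asarray(P,float).reshape(-1,3); r=Rm(c).T; rv,_=cv2.Rodrigues(r)
    return cv2.projectPoints(P,rv,-r@c['position'],K(c),c['distortion'])[0][:,0]
def tri(c1,u1,c2,u2):
    d1=ray(c1,u1)[0];d2=ray(c2,u2)[0];d1/=np.linalg.norm(d1);d2/=np.linalg.norm(d2)
    A=np.c_[d1,-d2]; t=np.linalg.lstsq(A,c2['position']-c1['position'],rcond=None)[0]
    a=c1['position']+t[0]*d1;b=c2['position']+t[1]*d2; return (a+b)/2,np.linalg.norm(a-b)
def crop(im,x0,y0,x1,y1,k,fn): cv2.imwrite('pics/'+fn+'.png',cv2.resize(im[y0:y1,x0:x1],None,fx=k,fy=k,interpolation=cv2.INTER_CUBIC))
E
python3 - <<'E'
from h import *
t=cv2.imread('pics/top0.png'); s=cv2.imread('pics/scene0.png')
crop(t,220,165,440,305,3.6,'tc'); crop(t,140,210,185,295,7,'tb'); crop(s,140,170,360,350,3.3,'sc')
E
```

```text
(no output)
```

View pics/tc.png

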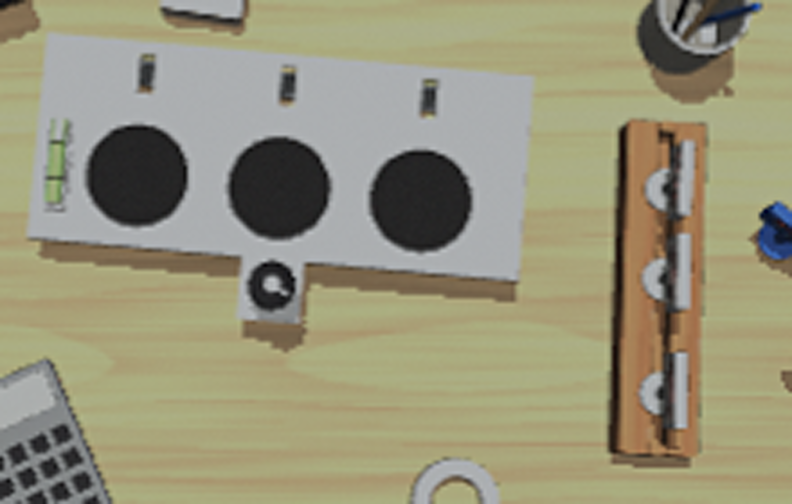

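View pics/sc.png

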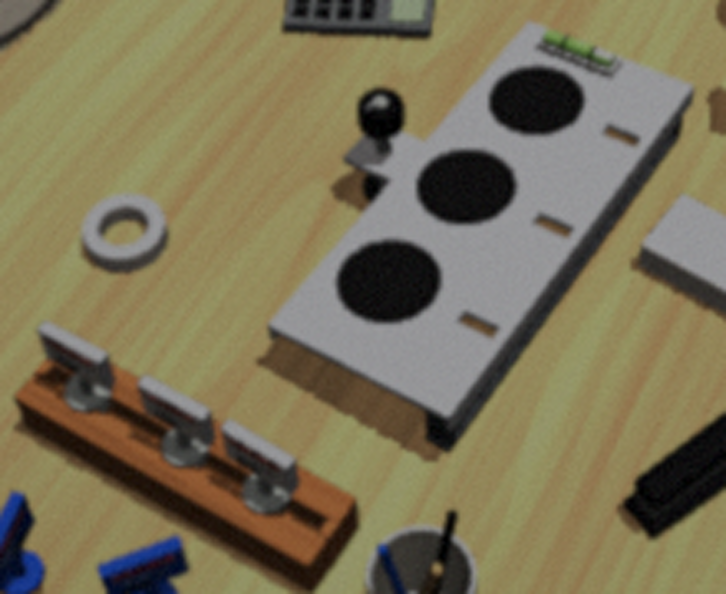

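View pics/tb.png

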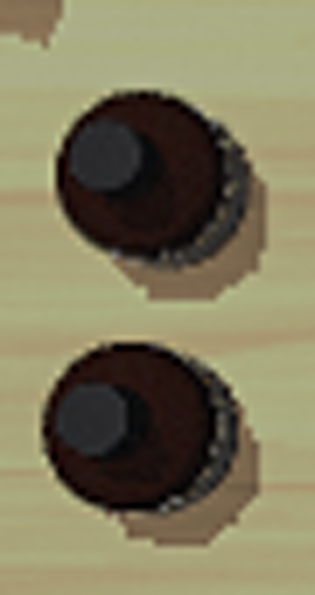

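```bash
python3 - <<'E'
from h import *
ct,cs=cams.calibration('top'),cams.calibration('scene')
t=cv2.imread('pics/top0.png'); s=cv2.imread('pics/scene0.png')
def darks(im,x0,y0,x1,y1,amin,th=60):
    m=(im.max(2)<th).astype(np.uint8); mm=np.zeros_like(m); mm[y0:y1,x0:x1]=m[y0:y1,x0:x1]
    n,l,st,ce=cv2.connectedComponentsWithStats(mm)
    return [(ce[i].round(1),st[i,4]) for i in range(1,n) if st[i,4]>amin]
a=darks(t,225,170,370,260,6); b=darks(s,220,180,350,280,30)
print(a);print(b)
pt=[x[0] for x in a if x[1]>400]; ps=sorted([x[0] for x in b if x[1]>300],key=lambda q:q[1])
pt=sorted(pt,key=lambda q:q[0])
for u,v in zip(pt,ps): print('pad',tri(ct,u,cs,v), onz(ct,u,0.057), onz(cs,v,.057))
# slots
def up(c,u): return onz(ct,[u],c)
for u in [(220+147/3.6,165+73/3.6),(220+288/3.6,165+85/3.6),(220+429/3.6,165+97/3.6)]: print('slot',onz(ct,[u],.06))
print('knob',onz(ct,[(220+271/3.6,165+285/3.6)],.107))
for v in [(140+380/3.3,170+100/3.3)]: print('knob s',onz(cs,[v],.107))
print('caps',[onz(ct,[(140+u/7,210+v/7)],.118) for u,v in [(107,156),(92,419)]])
# holders: card tops
for k,(u,v) in enumerate([(685,178),(682,272),(679,391)]): print('card',onz(ct,[(220+u/3.6,165+v/3.6)],.045+.068))
print('card ends',[onz(ct,[(220+u/3.6,165+v/3.6)],.113)[0,:2].round(3) for u,v in [(688,140),(683,216),(685,234),(679,310),(683,352),(678,430)]])
E
```

```text
[(array([260.2, 185.6]), np.int32(13)), (array([299.8, 187.3]), np.int32(10)), (array([338.9, 191.4]), np.int32(11)), (array([257.8, 213.2]), np.int32(586)), (array([297.1, 216.8]), np.int32(588)), (array([336.4, 220.2]), np.int32(589)), (array([295. , 243.9]), np.int32(94))]
[(array([302.2, 200.1]), np.int32(431)), (array([255. , 205.7]), np.int32(165)), (array([318.4, 243.6]), np.int32(386)), (array([280.8, 226.3]), np.int32(498)), (array([252.4, 226. ]), np.int32(41)), (array([257.4, 254.8]), np.int32(575)), (array([341.8, 252. ]), np.int32(81))]
pad (array([0.58653582, 0.06510216, 0.05528003]), np.float64(0.0003961658527359523)) [[0.58609998 0.06492759 0.057     ]] [[0.58731325 0.06377105 0.057     ]]
pad (array([ 0.57610004, -0.0441267 ,  0.05443299]), np.float64(0.0005686897380849855)) [[ 0.57548216 -0.04419536  0.057     ]] [[ 0.57727977 -0.04584652  0.057     ]]
pad (array([ 0.63014291, -0.1172242 ,  0.09317003]), np.float64(0.15336145221009115)) [[ 0.56541101 -0.15344438  0.057     ]] [[ 0.68805258 -0.05327064  0.057     ]]
slot [[0.66449818 0.05640218 0.06      ]]
slot [[ 0.65464436 -0.05295515  0.06      ]]
slot [[ 0.64474036 -0.16243801  0.06      ]]
knob [[ 0.4943799  -0.03691979  0.107     ]]
knob s [[ 0.4968371  -0.03496235  0.107     ]]
caps [array([[0.52700723, 0.33181653, 0.118     ]]), array([[0.42849108, 0.33450839, 0.118     ]])]
card [[ 0.57217277 -0.34611431  0.113     ]]
card [[ 0.50182748 -0.34110173  0.113     ]]
card [[ 0.41420784 -0.33535821  0.113     ]]
card ends [array([ 0.601, -0.349]), array([ 0.544, -0.344]), array([ 0.53 , -0.344]), array([ 0.474, -0.338]), array([ 0.443, -0.339]), array([ 0.386, -0.333])]
```

```bash
cat >> h.py <<'E'
def to(x,y,z,yaw,s=None):
    "delta in tool axes (cm, rad) from present to vertical tool at TCP x,y,z,yaw"
    s=s or manip.get_state(); r=R.from_euler('xyz',s['ee_rot'])
    d=r.inv().apply(np.array([x,y,z])-s['tool_pos'])*100
    # turn: bring yaw the plain way (no wrap) about tool z, plus levelling
    lev=R.from_euler('xyz',[np.pi,0,s['ee_rot'][2]])
    w0=(r.inv()*lev).as_rotvec(); dyaw=yaw-s['ee_rot'][2]
    print('now',s['tool_pos'].round(4),s['ee_rot'].round(4),'t',round(s['t'],2),'q7',s['qpos'][6].round(3),'op',round(s['opening'],3))
    print('d',d.round(2),'w',w0[:2].round(4),'wz',round(-dyaw+w0[2],4))
E
python3 - <<'E'
from h import *
to(0.50,0.02,0.30,-1.0)
E
```

```text
now [ 0.1726 -0.6521  0.2219] [ 3.1415e+00  1.4000e-03 -1.3121e+00] t 0.15 q7 -0.083 op 1.0
d [-56.61 -48.85  -7.74] w [0.0001 0.0014] wz -0.3121
```

```bash
python3 - <<'E'
from h import *
to(0.53,0.03,0.22,0)
E
```

```text
now [ 0.1726 -0.6521  0.2219] [ 3.1415e+00  1.4000e-03 -1.3121e+00] t 0.15 q7 -0.083 op 1.0
d [-56.8  -52.01   0.26] w [0.0001 0.0014] wz -1.3121
```

Emit:
carry_out:
  motion:
    - {"dx": -56,"dy": -52,"dz": 0,"wz": -1.31,"grip": 1}
    - {"dx": -56,"dy": -52,"dz": 0,"wz": -1.31,"grip": 1}
    - {"dx": -56,"dy": -52,"dz": 0,"wz": -1.31,"grip": 1}
    - {"dx": -56,"dy": -52,"dz": 0,"wz": -1.31,"grip": 1}
    - {"dx": -56,"dy": -52,"dz": 0,"wz": -1.31,"grip": 1}

```text
invalid input
```

```bash
python3 - <<'E'
from h import *
to(0.53,0.03,0.22,0)
E
```

```text
now [ 0.1726 -0.6521  0.2219] [ 3.1415e+00  1.4000e-03 -1.3121e+00] t 0.15 q7 -0.083 op 1.0
d [-56.8  -52.01   0.26] w [0.0001 0.0014] wz -1.3121
```

Emit:
carry_out:
  motion:
    - {"dx": -56,"dy": -52,"dz": 0,"wx": 0,"wy": 0,"wz": -1.31,"grip": 1}
    - {"dx": -56,"dy": -52,"dz": 0,"wx": 0,"wy": 0,"wz": -1.31,"grip": 1}
    - {"dx": -56,"dy": -52,"dz": 0,"wx": 0,"wy": 0,"wz": -1.31,"grip": 1}
    - {"dx": -56,"dy": -52,"dz": 0,"wx": 0,"wy": 0,"wz": -1.31,"grip": 1}
    - {"dx": -56,"dy": -52,"dz": 0,"wx": 0,"wy": 0,"wz": -1.31,"grip": 1}
  newtons: 20

```text
t: 0.65
tool_pos: [0.2909, -0.4299, 0.2226]
ee_rot: [3.141, 0.0, -0.556]
contact_force: [-0.1, -0.8, 0.4]
opening: 0.999
```

```bash
python3 - <<'E'
from h import *
to(0.53,0.03,0.22,0)
E
```

```text
now [ 0.2909 -0.4299  0.2226] [ 3.1414e+00  1.0000e-04 -5.5590e-01] t 0.65 q7 0.242 op 0.999
d [ -3.96 -51.68   0.25] w [0.0002 0.0001] wz -0.5559
```

Emit:
carry_out:
  motion:
    - {"dx": -4,"dy": -51.7,"dz": 0.2,"wx": 0,"wy": 0,"wz": -0.55,"grip": 1}
    - {"dx": -4,"dy": -51.7,"dz": 0.2,"wx": 0,"wy": 0,"wz": -0.55,"grip": 1}
    - {"dx": -4,"dy": -51.7,"dz": 0.2,"wx": 0,"wy": 0,"wz": -0.55,"grip": 1}
    - {"dx": -4,"dy": -51.7,"dz": 0.2,"wx": 0,"wy": 0,"wz": -0.55,"grip": 1}
    - {"dx": -4,"dy": -51.7,"dz": 0.2,"wx": 0,"wy": 0,"wz": -0.55,"grip": 1}

```text
t: 1.15
tool_pos: [0.4072, -0.2089, 0.2218]
ee_rot: [3.141, -0.0, -0.009]
contact_force: [1.4, -0.6, -0.3]
opening: 0.999
```

```bash
python3 - <<'E'
from h import *
to(0.53,0.03,0.22,0)
E
```

```text
now [ 0.4072 -0.2089  0.2218] [ 3.1411e+00 -2.0000e-04 -9.5000e-03] t 1.15 q7 0.247 op 0.999
d [ 12.05 -24.01   0.17] w [ 0.0005 -0.0002] wz -0.0095
```

Emit:
carry_out:
  motion:
    - {"dx": 11.8,"dy": -23.7,"dz": 0,"wx": 0,"wy": 0,"wz": -0.01,"grip": 1}
    - {"dx": 11.8,"dy": -23.7,"dz": 0,"wx": 0,"wy": 0,"wz": -0.01,"grip": 1}
    - {"dx": 11.8,"dy": -23.7,"dz": 0,"wx": 0,"wy": 0,"wz": -0.01,"grip": 1}
    - {"dx": 11.8,"dy": -23.7,"dz": 0,"wx": 0,"wy": 0,"wz": -0.01,"grip": 1}
    - {"dx": 11.8,"dy": -23.7,"dz": 0,"wx": 0,"wy": 0,"wz": -0.01,"grip": 1}

```text
t: 1.65
tool_pos: [0.5214, 0.0133, 0.2217]
ee_rot: [3.141, -0.0, -0.003]
contact_force: [0.7, -1.1, 0.1]
opening: 1.0
```

Emit:
carry_out:
  motion:
    - {"dx": 0,"dy": 0,"dz": 0,"wx": 0,"wy": 0,"wz": 0,"grip": 1}
    - {"dx": 0,"dy": 0,"dz": 0,"wx": 0,"wy": 0,"wz": 0,"grip": 1}
    - {"dx": 0,"dy": 0,"dz": 0,"wx": 0,"wy": 0,"wz": 0,"grip": 1}
    - {"dx": 0,"dy": 0,"dz": 0,"wx": 0,"wy": 0,"wz": 0,"grip": 1}
    - {"dx": 0,"dy": 0,"dz": 0,"wx": 0,"wy": 0,"wz": 0,"grip": 1}

```text
t: 2.15
tool_pos: [0.5206, 0.0101, 0.2217]
ee_rot: [3.141, 0.0, -0.005]
contact_force: [0.7, -0.9, 0.5]
opening: 1.001
```

```bash
python3 - <<'E'
from h import *
to(0.495,-0.037,0.22,0)
im,c=snap('wrist','w1'); print(c)
E
```

```text
now [0.5206 0.0101 0.2217] [ 3.1409e+00  1.0000e-04 -4.6000e-03] t 2.15 q7 -0.323 op 1.001
d [-2.54  4.72  0.17] w [0.0007 0.0001] wz -0.0046
{'vfov': 65.91621303322178, 'cx': 278.56315254906264, 'cy': 207.4666017350812, 'distortion': array([-0.06655641,  0.        ,  0.        ,  0.        ,  0.        ]), 'position': array([0.52054836, 0.08716833, 0.38419711]), 'attitude': array([ 2.85534394e+00,  5.07120700e-04, -4.59035613e-03])}
```

View pics/w1.png

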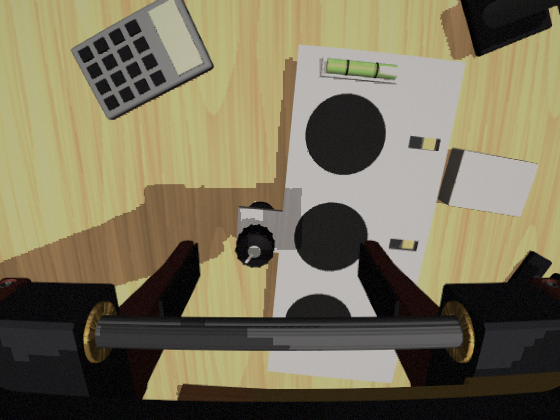

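The wrist view shows the level at (362,70), pad 2 at (345,134), pad 1 at (331,236), the knob at (256,245) and slots at (424,143) and (403,244).

```bash
python3 - <<'E'
from h import *
im=cv2.imread('pics/w1.png'); crop(im,315,50,405,92,8.8,'w1b'); crop(im,225,185,455,275,3.4,'w1c')
E
```

```text
(no output)
```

View pics/w1b.png

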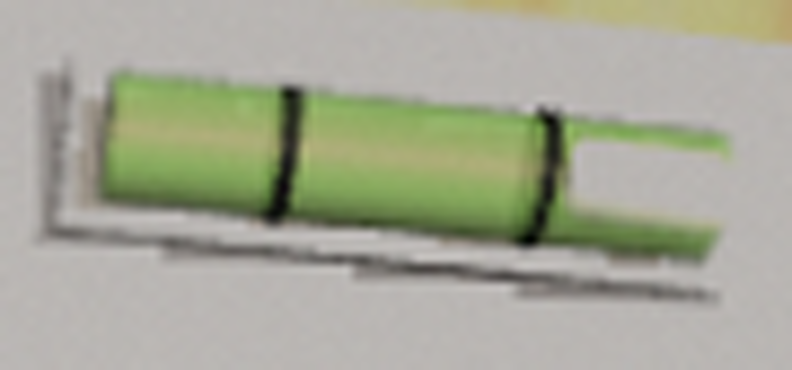

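View pics/w1c.png

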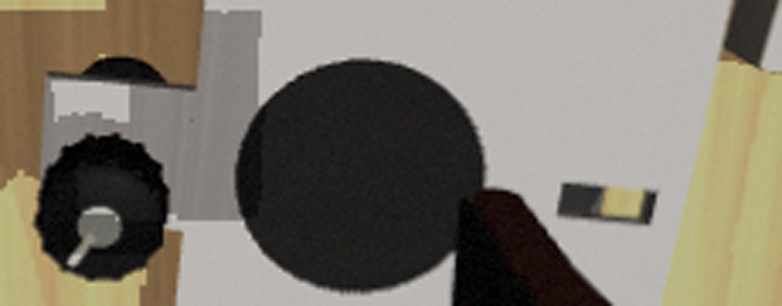

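```bash
python3 - <<'E'
from h import *
c={'vfov': 65.91621303322178, 'cx': 278.56315254906264, 'cy': 207.4666017350812, 'distortion': np.array([-0.06655641,  0.        ,  0.        ,  0.        ,  0.        ]), 'position': np.array([0.52054836, 0.08716833, 0.38419711]), 'attitude': np.array([ 2.85534394e+00,  5.07120700e-04, -4.59035613e-03])}
im=cv2.imread('pics/w1.png')
print('knob cap top',onz(c,[(225+100/3.4,185+227/3.4)],.107),'outline mid',onz(c,[(225+103/3.4,185+207/3.4)],.094))
m=(im.max(2)<60).astype(np.uint8); m[:,:295]=0; m[:,395:]=0; m[:85]=0;m[290:]=0
n,l,st,ce=cv2.connectedComponentsWithStats(m)
for i in range(1,n):
  if st[i,4]>300:
    print(ce[i],st[i], onz(c,[ce[i]],.056))
print('slots',onz(c,[(424,143.5),(403.5,244)],.059))
to(0.496,-0.037,0.14,2.4)
E
```

```text
knob cap top [[ 0.49734709 -0.03731648  0.107     ]] outline mid [[ 0.49728141 -0.03695123  0.094     ]]
[344.97835671 133.79318637] [ 306   94   79   81 4990] [[0.586425   0.06675227 0.056     ]]
[342.59851936 244.829347  ] [ 295  203  100   87 5268] [[ 0.59000595 -0.0524765   0.056     ]]
slots [[ 0.66635942  0.05779268  0.059     ]
 [ 0.65652949 -0.05084527  0.059     ]]
now [0.5207 0.0104 0.2217] [ 3.141  -0.     -0.0042] t 2.2 q7 -0.323 op 0.999
d [-2.45  4.74  8.18] w [ 0.0006 -0.    ] wz -2.4042
```

Emit:
carry_out:
  motion:
    - {"dx": -2.4,"dy": 4.7,"dz": 6,"wx": 0,"wy": 0,"wz": -2.4,"grip": 1}
    - {"dx": -2.4,"dy": 4.7,"dz": 6,"wx": 0,"wy": 0,"wz": -2.4,"grip": 1}
    - {"dx": -2.4,"dy": 4.7,"dz": 6,"wx": 0,"wy": 0,"wz": -2.4,"grip": 1}
    - {"dx": -2.4,"dy": 4.7,"dz": 6,"wx": 0,"wy": 0,"wz": -2.4,"grip": 1}
    - {"dx": -2.4,"dy": 4.7,"dz": 6,"wx": 0,"wy": 0,"wz": -2.4,"grip": 1}

```text
t: 2.7
tool_pos: [0.4966, -0.0361, 0.1616]
ee_rot: [3.142, 0.0, 0.753]
contact_force: [0.0, 0.5, -0.1]
opening: 0.999
```

Emit:
carry_out:
  motion:
    - {"dx": 0,"dy": 0,"dz": 0,"wx": 0,"wy": 0,"wz": -1.6,"grip": 1}
    - {"dx": 0,"dy": 0,"dz": 0,"wx": 0,"wy": 0,"wz": -1.6,"grip": 1}
    - {"dx": 0,"dy": 0,"dz": 0,"wx": 0,"wy": 0,"wz": -1.6,"grip": 1}
    - {"dx": 0,"dy": 0,"dz": 0,"wx": 0,"wy": 0,"wz": -1.6,"grip": 1}
    - {"dx": 0,"dy": 0,"dz": 0,"wx": 0,"wy": 0,"wz": -1.6,"grip": 1}

```text
t: 3.2
tool_pos: [0.4967, -0.036, 0.1618]
ee_rot: [3.141, 0.0, 1.503]
contact_force: [0.1, -0.8, -0.1]
opening: 1.0
```

Emit:
carry_out:
  motion:
    - {"dx": 0,"dy": 0,"dz": 0,"wx": 0,"wy": 0,"wz": -0.9,"grip": 1}
    - {"dx": 0,"dy": 0,"dz": 0,"wx": 0,"wy": 0,"wz": -0.9,"grip": 1}
    - {"dx": 0,"dy": 0,"dz": 0,"wx": 0,"wy": 0,"wz": -0.9,"grip": 1}
    - {"dx": 0,"dy": 0,"dz": 0,"wx": 0,"wy": 0,"wz": -0.9,"grip": 1}
    - {"dx": 0,"dy": 0,"dz": 0,"wx": 0,"wy": 0,"wz": -0.9,"grip": 1}

```text
t: 3.7
tool_pos: [0.4967, -0.0361, 0.1618]
ee_rot: [-3.141, 0.001, 2.253]
contact_force: [-0.1, -0.3, 0.4]
opening: 1.004
```

```bash
python3 - <<'E'
from h import *
to(0.497,-0.037,0.0755,2.4)
print(manip.get_state()['qpos'].round(2))
E
```

```text
now [ 0.4967 -0.0361  0.1618] [-3.1413e+00  6.0000e-04  2.2528e+00] t 3.7 q7 1.754 op 1.004
d [-0.08 -0.03  8.63] w [-0.0003  0.0006] wz -0.1472
[ 0.81  0.46 -1.07  1.98  0.49  0.98  1.75]
```

Emit:
carry_out:
  motion:
    - {"dx": 0,"dy": 0,"dz": 4,"wx": 0,"wy": 0,"wz": -0.15,"grip": 1}
    - {"dx": 0,"dy": 0,"dz": 7,"wx": 0,"wy": 0,"wz": -0.25,"grip": 1}
    - {"dx": 0,"dy": 0,"dz": 8.6,"wx": 0,"wy": 0,"wz": -0.25,"grip": 0.8}
    - {"dx": 0,"dy": 0,"dz": 8.6,"wx": 0,"wy": 0,"wz": -0.25,"grip": 0.5}
    - {"dx": 0,"dy": 0,"dz": 8.6,"wx": 0,"wy": 0,"wz": -0.25,"grip": 0.2}
  newtons: 25

```text
t: 4.2
tool_pos: [0.4974, -0.0351, 0.0765]
ee_rot: [3.141, 0.001, 2.496]
contact_force: [1.2, 0.6, 0.5]
opening: 0.766
```

Emit:
carry_out:
  motion:
    - {"dx": 0,"dy": 0,"dz": 0,"wx": 0,"wy": 0,"wz": 0,"grip": 0.2}
    - {"dx": 0,"dy": 0,"dz": 0,"wx": 0,"wy": 0,"wz": 0,"grip": 0.2}
    - {"dx": 0,"dy": 0,"dz": 0,"wx": 0,"wy": 0,"wz": 0,"grip": 0.2}
    - {"dx": 0,"dy": 0,"dz": 0,"wx": 0,"wy": 0,"wz": 0,"grip": 0.2}
    - {"dx": 0,"dy": 0,"dz": 0,"wx": 0,"wy": 0,"wz": 0,"grip": 0.2}

```text
t: 4.7
tool_pos: [0.4977, -0.0357, 0.0763]
ee_rot: [3.141, 0.002, 2.497]
contact_force: [0.7, -1.6, 3.4]
opening: 0.409
```

```bash
python3 - <<'E'
from h import *
to(0.497,-0.037,0.0755,2.4)
print(manip.get_state()['qpos'].round(2))
E
```

```text
now [ 0.4977 -0.0357  0.0763] [3.1412e+00 1.7000e-03 2.4973e+00] t 4.7 q7 1.836 op 0.409
d [-0.03 -0.15  0.08] w [0.0004 0.0017] wz 0.0973
[ 0.73  0.6  -1.    2.05  0.68  0.86  1.84]
```

Emit:
carry_out:
  motion:
    - {"dx": 0,"dy": 0,"dz": 0,"wx": 0,"wy": 0,"wz": 0.15,"grip": 0.2}
    - {"dx": 0,"dy": 0,"dz": 0,"wx": 0,"wy": 0,"wz": 0.3,"grip": 0.2}
    - {"dx": 0,"dy": 0,"dz": 0,"wx": 0,"wy": 0,"wz": 0.45,"grip": 0.2}
    - {"dx": 0,"dy": 0,"dz": 0,"wx": 0,"wy": 0,"wz": 0.6,"grip": 0.2}
    - {"dx": 0,"dy": 0,"dz": 0,"wx": 0,"wy": 0,"wz": 0.75,"grip": 0.2}

```text
t: 5.2
tool_pos: [0.4978, -0.0358, 0.0763]
ee_rot: [3.14, 0.001, 1.741]
contact_force: [1.3, -2.3, 1.8]
opening: 0.405
```

Emit:
carry_out:
  motion:
    - {"dx": 0,"dy": 0,"dz": 0,"wx": 0,"wy": 0,"wz": 0.15,"grip": 0.2}
    - {"dx": 0,"dy": 0,"dz": 0,"wx": 0,"wy": 0,"wz": 0.3,"grip": 0.2}
    - {"dx": 0,"dy": 0,"dz": 0,"wx": 0,"wy": 0,"wz": 0.45,"grip": 0.2}
    - {"dx": 0,"dy": 0,"dz": 0,"wx": 0,"wy": 0,"wz": 0.6,"grip": 0.2}
    - {"dx": 0,"dy": 0,"dz": 0,"wx": 0,"wy": 0,"wz": 0.75,"grip": 0.2}

```text
t: 5.7
tool_pos: [0.4978, -0.0361, 0.0763]
ee_rot: [3.139, 0.0, 0.991]
contact_force: [0.7, -3.7, 2.8]
opening: 0.409
```

```bash
python3 - <<'E'
from h import *
to(0.497,-0.037,0.0755,2.4)
s=manip.get_state();print(s['qpos'].round(2),s['contact_force'],s['ft_torque'])
im,c=snap('wrist','w2'); 
E
```

```text
now [ 0.4978 -0.0361  0.0763] [3.1395 0.     0.9914] t 5.7 q7 0.548 op 0.409
d [-0.12 -0.02  0.08] w [0.0021 0.    ] wz -1.4086
[ 0.48  0.47 -0.66  2.06  0.43  0.74  0.55] [ 0.74435511 -3.72843716  2.7855291 ] [-0.66204712 -0.42697996  0.0684835 ]
```

View pics/w2.png

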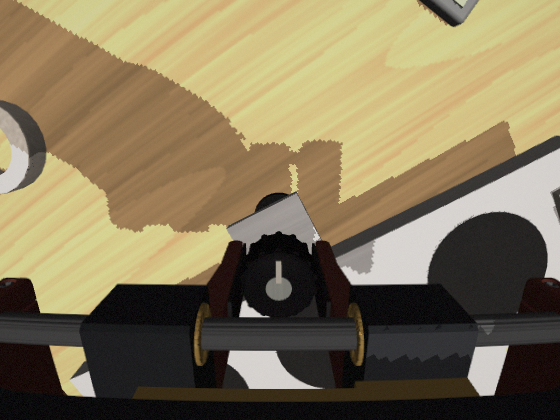

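The knob is held centrally at (279,285) and is turning with the jaws.

Emit:
carry_out:
  motion:
    - {"dx": 0,"dy": 0,"dz": 0,"wx": 0,"wy": 0,"wz": 0.15,"grip": 0.2}
    - {"dx": 0,"dy": 0,"dz": 0,"wx": 0,"wy": 0,"wz": 0.3,"grip": 0.2}
    - {"dx": 0,"dy": 0,"dz": 0,"wx": 0,"wy": 0,"wz": 0.45,"grip": 0.2}
    - {"dx": 0,"dy": 0,"dz": 0,"wx": 0,"wy": 0,"wz": 0.6,"grip": 0.2}
    - {"dx": 0,"dy": 0,"dz": 0,"wx": 0,"wy": 0,"wz": 0.75,"grip": 0.2}

```text
t: 6.25
tool_pos: [0.4976, -0.0363, 0.0763]
ee_rot: [3.14, -0.001, 0.244]
contact_force: [1.2, -5.0, 4.3]
opening: 0.404
```

Emit:
carry_out:
  motion:
    - {"dx": 0,"dy": 0,"dz": 0,"wx": 0,"wy": 0,"wz": 0.15,"grip": 0.2}
    - {"dx": 0,"dy": 0,"dz": 0,"wx": 0,"wy": 0,"wz": 0.3,"grip": 0.2}
    - {"dx": 0,"dy": 0,"dz": 0,"wx": 0,"wy": 0,"wz": 0.45,"grip": 0.2}
    - {"dx": 0,"dy": 0,"dz": 0,"wx": 0,"wy": 0,"wz": 0.6,"grip": 0.2}
    - {"dx": 0,"dy": 0,"dz": 0,"wx": 0,"wy": 0,"wz": 0.75,"grip": 0.2}

```text
t: 6.75
tool_pos: [0.4973, -0.0363, 0.0762]
ee_rot: [3.141, -0.001, -0.506]
contact_force: [-1.6, -3.9, 6.4]
opening: 0.404
```

Emit:
carry_out:
  motion:
    - {"dx": 0,"dy": 0,"dz": 0,"wx": 0,"wy": 0,"wz": 0.15,"grip": 0.2}
    - {"dx": 0,"dy": 0,"dz": 0,"wx": 0,"wy": 0,"wz": 0.3,"grip": 0.2}
    - {"dx": 0,"dy": 0,"dz": 0,"wx": 0,"wy": 0,"wz": 0.45,"grip": 0.2}
    - {"dx": 0,"dy": 0,"dz": 0,"wx": 0,"wy": 0,"wz": 0.6,"grip": 0.2}
    - {"dx": 0,"dy": 0,"dz": 0,"wx": 0,"wy": 0,"wz": 0.75,"grip": 0.2}

```text
t: 7.25
tool_pos: [0.4972, -0.0361, 0.0762]
ee_rot: [-3.141, -0.001, -1.256]
contact_force: [-0.3, -4.7, 6.4]
opening: 0.402
```

```bash
python3 - <<'E'
from h import *
to(0.497,-0.037,0.0755,-1.7)
s=manip.get_state();print(s['qpos'].round(2),s['contact_force'],s['ft_torque'])
im,c=snap('wrist','w3'); t,c=snap('top','t3'); crop(t,220,165,300,255,6.6,'t3c')
E
```

```text
now [ 0.4972 -0.0361  0.0762] [-3.1413e+00 -1.1000e-03 -1.2556e+00] t 7.25 q7 -1.384 op 0.402
d [0.08 0.04 0.07] w [-0.0003 -0.0011] wz 0.4444
[ 0.05  0.4  -0.12  2.09  0.08  0.66 -1.38] [-0.28516323 -4.73163276  6.43247226] [-0.85968726  0.12986559  0.18093735]
```

View pics/w3.png

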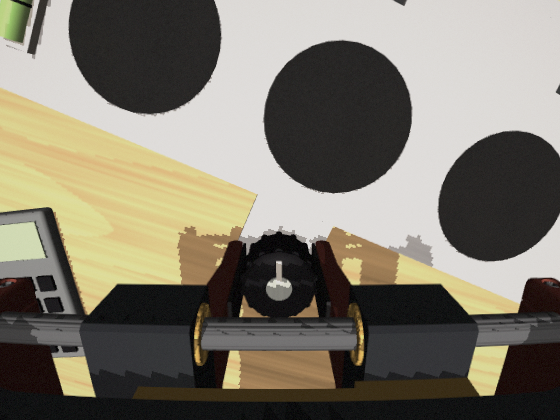

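View pics/t3c.png

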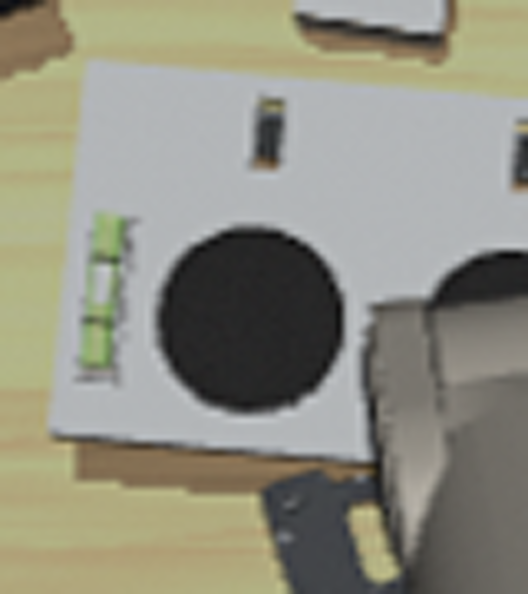

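The top view crop shows the bubble about midway between the rings, and the pads are clear. I'll release the knob and check the level from close up with the wrist camera.

Emit:
carry_out:
  motion:
    - {"dx": 0,"dy": 0,"dz": 0,"wx": 0,"wy": 0,"wz": 0,"grip": 1}
    - {"dx": 0,"dy": 0,"dz": 0,"wx": 0,"wy": 0,"wz": 0,"grip": 1}
    - {"dx": 0,"dy": 0,"dz": -3,"wx": 0,"wy": 0,"wz": 0,"grip": 1}
    - {"dx": 0,"dy": 0,"dz": -7,"wx": 0,"wy": 0,"wz": 0,"grip": 1}
    - {"dx": -4,"dy": -1,"dz": -9,"wx": 0,"wy": 0,"wz": 0,"grip": 1}

```text
t: 7.85
tool_pos: [0.495, 0.0017, 0.168]
ee_rot: [-3.14, -0.002, -1.259]
contact_force: [0.9, 1.0, -0.6]
opening: 0.822
```

Emit:
carry_out:
  motion:
    - {"dx": -4,"dy": -1.3,"dz": 0,"wx": 0,"wy": 0,"wz": 0,"grip": 1}
    - {"dx": -8.4,"dy": -3,"dz": 0,"wx": 0,"wy": 0,"wz": 0,"grip": 1}
    - {"dx": -8.4,"dy": -3,"dz": 0,"wx": 0,"wy": 0,"wz": 0,"grip": 1}
    - {"dx": -8.4,"dy": -3,"dz": 0,"wx": 0,"wy": 0,"wz": 0,"grip": 1}
    - {"dx": -8.4,"dy": -3,"dz": 0,"wx": 0,"wy": 0,"wz": 0,"grip": 1}

```text
t: 8.35
tool_pos: [0.4956, 0.0938, 0.1652]
ee_rot: [3.14, -0.0, -1.253]
contact_force: [0.2, -0.6, -0.4]
opening: 1.0
```

```bash
python3 - <<'E'
from h import *
to(0.497,-0.037,0.0755,-1.7)
im,c=snap('wrist','w4'); print(proj(c,[[0.597,.127,.06]]))
E
```

```text
now [0.4956 0.0938 0.1652] [ 3.1402e+00 -4.0000e-04 -1.2526e+00] t 8.35 q7 -1.633 op 1.0
d [12.46  3.94  8.98] w [ 0.0014 -0.0004] wz 0.4474
[[278.5011272   72.95190123]]
```

View pics/w4.png

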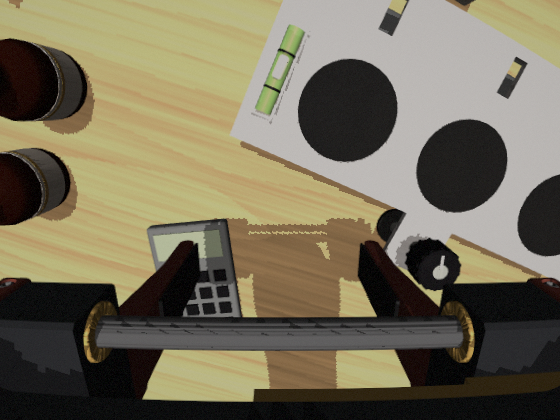

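The level is at (279,70) and the knob at (440,262). Next I measure the bubble against the rings.

```bash
python3 - <<'E'
from h import *
im=cv2.imread('pics/w4.png'); crop(im,245,15,315,125,5.4,'w4b')
c=cams.calibration('wrist')
# sample along tube axis: tube from (264,110) to (294,28)
a=np.array([263.5,112.]);b=np.array([295.,27.]);
n=np.array([-(b-a)[1],(b-a)[0]])/np.linalg.norm(b-a)
N=200
prof=[]
for k in range(N):
    p=a+(b-a)*k/(N-1); v=np.mean([cv2.getRectSubPix(im,(1,1),tuple((p+n*o).astype(np.float32)))[0,0].astype(float) for o in (-2,-1,0,1,2)],0); prof.append(v)
prof=np.array(prof); L=np.linalg.norm(b-a)/(N-1)
for k in range(0,N,3): print(k,prof[k].round().astype(int),end=' | ')
E
```

```text
0 [121 161 155] | 3 [109 175 158] | 6 [108 176 158] | 9 [109 176 159] | 12 [109 175 159] | 15 [109 176 159] | 18 [110 176 159] | 21 [111 177 160] | 24 [111 177 161] | 27 [111 176 160] | 30 [111 177 161] | 33 [111 176 161] | 36 [112 177 162] | 39 [112 177 162] | 42 [112 176 162] | 45 [112 177 163] | 48 [112 177 163] | 51 [108 171 157] | 54 [53 75 71] | 57 [37 44 44] | 60 [100 153 143] | 63 [114 176 165] | 66 [115 177 165] | 69 [113 176 164] | 72 [114 176 166] | 75 [111 173 162] | 78 [112 156 148] | 81 [165 174 176] | 84 [181 184 187] | 87 [181 184 188] | 90 [180 184 187] | 93 [181 184 187] | 96 [181 185 188] | 99 [181 184 187] | 102 [181 184 188] | 105 [182 184 188] | 108 [181 184 188] | 111 [180 183 187] | 114 [181 184 187] | 117 [181 184 188] | 120 [180 183 187] | 123 [181 184 188] | 126 [181 184 188] | 129 [181 184 187] | 132 [171 181 182] | 135 [109 156 149] | 138 [ 78 125 117] | 141 [42 51 51] | 144 [ 80 114 110] | 147 [114 172 165] | 150 [116 176 168] | 153 [115 175 167] | 156 [115 175 168] | 159 [115 175 168] | 162 [117 175 168] | 165 [116 175 167] | 168 [116 174 167] | 171 [115 175 167] | 174 [115 175 168] | 177 [116 175 167] | 180 [115 175 167] | 183 [115 175 166] | 186 [118 177 168] | 189 [120 179 170] | 192 [124 182 173] | 195 [123 182 172] | 198 [123 182 172] |
```

View pics/w4b.png

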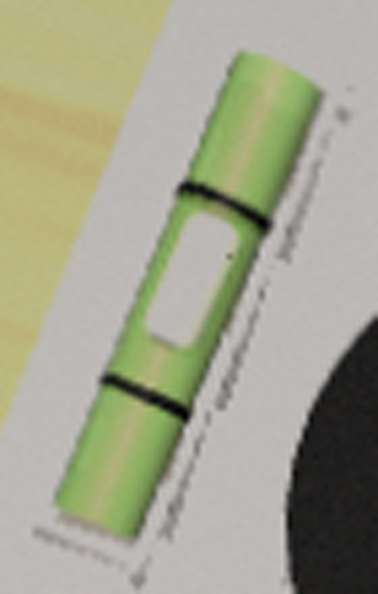

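The bubble sits 2.6 mm towards the customers' side, so the knob's side is still low by 0.0057 rad. That needs about 0.45 rad more clockwise.

Emit:
carry_out:
  motion:
    - {"dx": 4.5,"dy": 1.5,"dz": 0,"wx": 0,"wy": 0,"wz": 0,"grip": 1}
    - {"dx": 9,"dy": 3,"dz": 1,"wx": 0,"wy": 0,"wz": 0,"grip": 1}
    - {"dx": 12.4,"dy": 3.9,"dz": 3,"wx": 0,"wy": 0,"wz": 0,"grip": 1}
    - {"dx": 12.4,"dy": 3.9,"dz": 7,"wx": 0,"wy": 0,"wz": 0,"grip": 1}
    - {"dx": 12.4,"dy": 3.9,"dz": 8.9,"wx": 0,"wy": 0,"wz": 0,"grip": 1}

```text
t: 8.9
tool_pos: [0.4959, -0.0384, 0.0743]
ee_rot: [3.138, -0.0, -1.258]
contact_force: [0.1, 0.7, -0.0]
opening: 1.004
```

Emit:
carry_out:
  motion:
    - {"dx": 0,"dy": 0,"dz": 0,"wx": 0,"wy": 0,"wz": 0,"grip": 0.2}
    - {"dx": 0,"dy": 0,"dz": 0,"wx": 0,"wy": 0,"wz": 0,"grip": 0.2}
    - {"dx": 0,"dy": 0,"dz": 0,"wx": 0,"wy": 0,"wz": 0,"grip": 0.2}
    - {"dx": 0,"dy": 0,"dz": 0,"wx": 0,"wy": 0,"wz": 0,"grip": 0.2}
    - {"dx": 0,"dy": 0,"dz": 0,"wx": 0,"wy": 0,"wz": 0,"grip": 0.2}

```text
t: 9.4
tool_pos: [0.4985, -0.0348, 0.0776]
ee_rot: [-3.14, -0.001, -1.252]
contact_force: [-0.6, -1.3, 0.5]
opening: 0.584
```

Emit:
carry_out:
  motion:
    - {"dx": 0,"dy": 0,"dz": 0,"wx": 0,"wy": 0,"wz": 0,"grip": 0.2}
    - {"dx": 0,"dy": 0,"dz": 0,"wx": 0,"wy": 0,"wz": 0.15,"grip": 0.2}
    - {"dx": 0,"dy": 0,"dz": 0,"wx": 0,"wy": 0,"wz": 0.3,"grip": 0.2}
    - {"dx": 0,"dy": 0,"dz": 0,"wx": 0,"wy": 0,"wz": 0.45,"grip": 0.2}
    - {"dx": 0,"dy": 0,"dz": 0,"wx": 0,"wy": 0,"wz": 0.45,"grip": 0.2}

```text
t: 9.9
tool_pos: [0.4987, -0.0361, 0.0772]
ee_rot: [-3.139, -0.001, -1.706]
contact_force: [1.4, -4.4, -1.7]
opening: 0.406
```

```bash
python3 - <<'E'
from h import *
to(0.497,-0.037,0.0755,-1.7)
s=manip.get_state();print(s['qpos'].round(2),s['contact_force'])
E
```

```text
now [ 0.4987 -0.0361  0.0772] [-3.1394e+00 -1.2000e-03 -1.7056e+00] t 9.9 q7 -1.771 op 0.406
d [0.11 0.16 0.17] w [-0.0022 -0.0012] wz -0.0056
[-0.04  0.39 -0.02  2.09  0.01  0.65 -1.77] [ 1.43210163 -4.41952932 -1.68914818]
```

Emit:
carry_out:
  motion:
    - {"dx": 0,"dy": 0,"dz": 0,"wx": 0,"wy": 0,"wz": 0,"grip": 1}
    - {"dx": 0,"dy": 0,"dz": 0,"wx": 0,"wy": 0,"wz": 0,"grip": 1}
    - {"dx": 0,"dy": 0,"dz": -3,"wx": 0,"wy": 0,"wz": 0,"grip": 1}
    - {"dx": 0,"dy": 0,"dz": -7,"wx": 0,"wy": 0,"wz": 0,"grip": 1}
    - {"dx": -4,"dy": 0.5,"dz": -9,"wx": 0,"wy": 0,"wz": 0,"grip": 1}

```text
t: 10.4
tool_pos: [0.499, 0.0013, 0.1693]
ee_rot: [-3.139, -0.001, -1.709]
contact_force: [1.1, 1.2, -0.3]
opening: 0.822
```

Emit:
carry_out:
  motion:
    - {"dx": -4,"dy": 0.5,"dz": 0,"wx": 0,"wy": 0,"wz": 0,"grip": 1}
    - {"dx": -8.4,"dy": 1.2,"dz": 0,"wx": 0,"wy": 0,"wz": 0,"grip": 1}
    - {"dx": -8.4,"dy": 1.2,"dz": 0,"wx": 0,"wy": 0,"wz": 0,"grip": 1}
    - {"dx": -8.4,"dy": 1.2,"dz": 0,"wx": 0,"wy": 0,"wz": 0,"grip": 1}
    - {"dx": -8.4,"dy": 1.2,"dz": 0,"wx": 0,"wy": 0,"wz": 0,"grip": 1}

```text
t: 10.9
tool_pos: [0.4969, 0.0891, 0.1664]
ee_rot: [3.141, -0.001, -1.703]
contact_force: [0.7, -0.8, 0.1]
opening: 1.001
```

```bash
python3 - <<'E'
from h import *
to(0.497,-0.037,0.0755,-1.7)
im,c=snap('wrist','w5'); p=proj(c,[[0.597,.127,.06]])[0]; print(p)
x,y=int(p[0]),int(p[1]); crop(im,max(x-50,0),max(y-65,0),x+50,y+65,4.5,'w5b'); print(max(x-50,0),max(y-65,0))
np.save('c5.npy',c,allow_pickle=True)
E
```

```text
now [0.4969 0.0891 0.1664] [ 3.1409e+00 -8.0000e-04 -1.7026e+00] t 10.9 q7 -2.031 op 1.001
d [12.49 -1.68  9.1 ] w [ 0.0007 -0.0008] wz -0.0026
[213.74630364  90.39063359]
163 25
```

View pics/w5b.png

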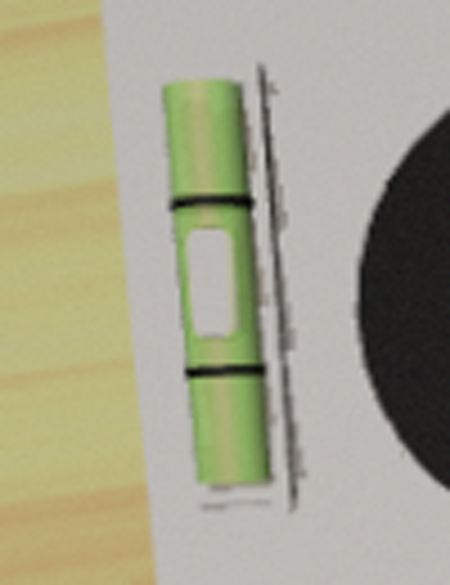

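View pics/w5.png

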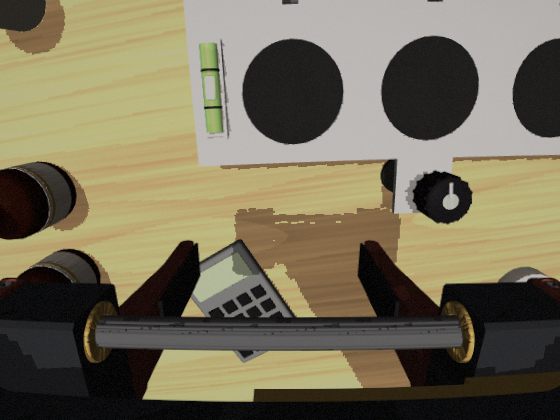

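```bash
python3 - <<'E'
from h import *
c=np.load('c5.npy',allow_pickle=True).item()
P=[(211,203.5),(227,371.5),(210,227.5),(213,337.5),(201,84),(233,483)]
uv=[(163+(x-2.25+.5)/4.5,25+(y-2.25+.5)/4.5) for x,y in P]
q=onz(c,uv,.075)[:,:2]; ax=np.array([.9955,-.095]); s=q@ax*1000; print(s.round(1)); print('ringmid',s[:2].mean(),'bub',s[2:4].mean(),'tube',s[4:].mean(), 'lens',s[0]-s[1],s[2]-s[3],s[4]-s[5])
E
```

```text
[595.8 569.1 592.1 574.7 614.2 550.7]
ringmid 582.465991626857 bub 583.3992416938424 tube 582.4340205681963 lens 26.72432503725929 17.414712062429317 63.47429720026628
```

The bubble is still 0.9 mm off, which is 0.16 rad of knob. I'll trim it.

Emit:
carry_out:
  motion:
    - {"dx": 4.5,"dy": -0.5,"dz": 0,"wx": 0,"wy": 0,"wz": 0,"grip": 1}
    - {"dx": 9,"dy": -1.1,"dz": 1,"wx": 0,"wy": 0,"wz": 0,"grip": 1}
    - {"dx": 12.5,"dy": -1.7,"dz": 3,"wx": 0,"wy": 0,"wz": 0,"grip": 1}
    - {"dx": 12.5,"dy": -1.7,"dz": 7,"wx": 0,"wy": 0,"wz": 0,"grip": 1}
    - {"dx": 12.5,"dy": -1.7,"dz": 8.9,"wx": 0,"wy": 0,"wz": 0,"grip": 1}

```text
t: 11.45
tool_pos: [0.4959, -0.0392, 0.0755]
ee_rot: [3.139, -0.001, -1.707]
contact_force: [-0.5, 1.0, -0.6]
opening: 1.003
```

Emit:
carry_out:
  motion:
    - {"dx": 0,"dy": 0,"dz": 0,"wx": 0,"wy": 0,"wz": 0,"grip": 0.2}
    - {"dx": 0,"dy": 0,"dz": 0,"wx": 0,"wy": 0,"wz": 0,"grip": 0.2}
    - {"dx": 0,"dy": 0,"dz": 0,"wx": 0,"wy": 0,"wz": 0,"grip": 0.2}
    - {"dx": 0,"dy": 0,"dz": 0,"wx": 0,"wy": 0,"wz": 0,"grip": 0.2}
    - {"dx": 0,"dy": 0,"dz": 0,"wx": 0,"wy": 0,"wz": 0,"grip": 0.2}

```text
t: 11.95
tool_pos: [0.4984, -0.0358, 0.0787]
ee_rot: [-3.14, 0.0, -1.702]
contact_force: [-0.4, 0.5, 0.6]
opening: 0.58
```

Emit:
carry_out:
  motion:
    - {"dx": 0,"dy": 0,"dz": 0,"wx": 0,"wy": 0,"wz": 0,"grip": 0.2}
    - {"dx": 0,"dy": 0,"dz": 0,"wx": 0,"wy": 0,"wz": 0,"grip": 0.2}
    - {"dx": 0,"dy": 0,"dz": 0,"wx": 0,"wy": 0,"wz": 0.08,"grip": 0.2}
    - {"dx": 0,"dy": 0,"dz": 0,"wx": 0,"wy": 0,"wz": 0.16,"grip": 0.2}
    - {"dx": 0,"dy": 0,"dz": 0,"wx": 0,"wy": 0,"wz": 0.17,"grip": 0.2}

```text
t: 12.45
tool_pos: [0.4978, -0.0361, 0.078]
ee_rot: [-3.141, -0.0, -1.873]
contact_force: [-0.9, -0.7, 3.1]
opening: 0.4
```

Emit:
carry_out:
  motion:
    - {"dx": 0,"dy": 0,"dz": 0,"wx": 0,"wy": 0,"wz": 0,"grip": 0.2}
    - {"dx": 0,"dy": 0,"dz": 0,"wx": 0,"wy": 0,"wz": 0,"grip": 1}
    - {"dx": 0,"dy": 0,"dz": 0,"wx": 0,"wy": 0,"wz": 0,"grip": 1}
    - {"dx": 0,"dy": 0,"dz": -3,"wx": 0,"wy": 0,"wz": 0,"grip": 1}
    - {"dx": 0,"dy": 0,"dz": -7,"wx": 0,"wy": 0,"wz": 0,"grip": 1}

```text
t: 12.95
tool_pos: [0.4958, -0.0357, 0.1466]
ee_rot: [3.137, -0.002, -1.871]
contact_force: [0.6, 0.5, -0.2]
opening: 0.73
```

Emit:
carry_out:
  motion:
    - {"dx": -4,"dy": 1.2,"dz": -2,"wx": 0,"wy": 0,"wz": 0,"grip": 1}
    - {"dx": -8.4,"dy": 2.4,"dz": -2,"wx": 0,"wy": 0,"wz": 0,"grip": 1}
    - {"dx": -12.4,"dy": 3.4,"dz": -2,"wx": 0,"wy": 0,"wz": 0,"grip": 1}
    - {"dx": -12.4,"dy": 3.4,"dz": -2,"wx": 0,"wy": 0,"wz": 0,"grip": 1}
    - {"dx": -12.4,"dy": 3.4,"dz": -2,"wx": 0,"wy": 0,"wz": 0,"grip": 1}

```text
t: 13.45
tool_pos: [0.5016, 0.0935, 0.1674]
ee_rot: [3.141, -0.0, -1.869]
contact_force: [0.8, -1.0, -0.8]
opening: 0.998
```

```bash
python3 - <<'E'
from h import *
to(0.497,-0.037,0.0755,-1.7)
im,c=snap('wrist','w6'); p=proj(c,[[0.597,.127,.06]])[0]; print(p)
x,y=int(p[0]),int(p[1]); crop(im,max(x-50,0),max(y-65,0),x+50,y+65,4.5,'w6b'); print(max(x-50,0),max(y-65,0))
np.save('c6.npy',c,allow_pickle=True)
E
```

```text
now [0.5016 0.0935 0.1674] [ 3.1411e+00 -3.0000e-04 -1.8689e+00] t 13.45 q7 -2.186 op 0.998
d [12.61 -3.39  9.19] w [ 0.0005 -0.0003] wz -0.1689
[203.22026324 107.59880423]
153 42
```

View pics/w6b.png

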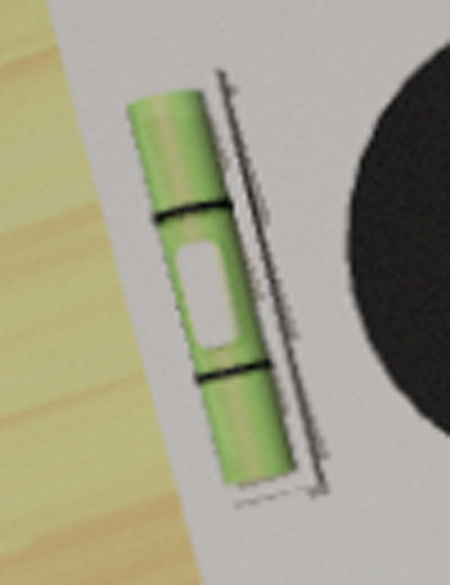

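View pics/w6.png

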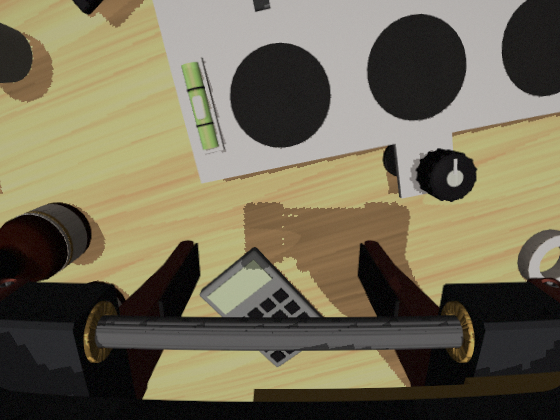

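The bubble now lies within about 0.1 mm of the ring midpoint, so the deck is level. Next is a high overview of the slots, on the way to the rack.

```bash
python3 - <<'E'
from h import *
to(0.53,-0.06,0.25,-1.65)
E
```

```text
now [0.5017 0.092  0.1673] [ 3.1411e+00 -8.0000e-04 -1.8716e+00] t 13.5 q7 -2.186 op 1.0
d [13.69 -7.2  -8.26] w [ 0.0005 -0.0008] wz -0.2216
```

Emit:
carry_out:
  motion:
    - {"dx": 4,"dy": -2,"dz": -3,"wx": 0,"wy": 0,"wz": -0.1,"grip": 1}
    - {"dx": 8,"dy": -4,"dz": -6,"wx": 0,"wy": 0,"wz": -0.22,"grip": 1}
    - {"dx": 12,"dy": -6,"dz": -8.3,"wx": 0,"wy": 0,"wz": -0.22,"grip": 1}
    - {"dx": 13.8,"dy": -7.2,"dz": -8.3,"wx": 0,"wy": 0,"wz": -0.22,"grip": 1}
    - {"dx": 13.8,"dy": -7.2,"dz": -8.3,"wx": 0,"wy": 0,"wz": -0.22,"grip": 1}

```text
t: 14.0
tool_pos: [0.5301, -0.0678, 0.2517]
ee_rot: [-3.139, -0.002, -1.663]
contact_force: [-0.2, -0.5, 0.2]
opening: 1.005
```

```bash
python3 - <<'E'
from h import *
to(0.53,-0.06,0.25,-1.65)
im,c=snap('wrist','w7'); np.save('c7.npy',c,allow_pickle=True)
E
```

```text
now [ 0.5301 -0.0678  0.2517] [-3.1394e+00 -2.1000e-03 -1.6625e+00] t 14.0 q7 -1.646 op 1.005
d [-0.78  0.08  0.17] w [-0.0022 -0.0021] wz -0.0125
```

View pics/w7.png

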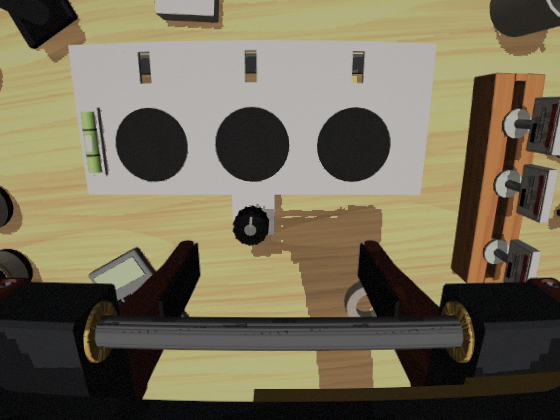

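The overview shows the slots at (145,67), (250,66) and (358,67), the pads at (152,145), (252,144) and (353,144), and the knob at (250,229).

```bash
python3 - <<'E'
from h import *
c=np.load('c7.npy',allow_pickle=True).item()
im=cv2.imread('pics/w7.png')
m=(im.max(2)<75).astype(np.uint8); m[:100]=0; m[190:]=0; m[:,:112]=0; m[:,400:]=0
n,l,st,ce=cv2.connectedComponentsWithStats(m)
pads=sorted([ce[i] for i in range(1,n) if st[i,4]>1500],key=lambda q:q[0])
P=onz(c,pads,.06)[:,:2]
# slots: non-plate pixels inside
S=[]
for x,y in [(145,67),(250,66),(358,67)]:
    w=im[y-25:y+25,x-15:x+16].astype(int); g=w.max(2)-w.min(2); k=((w.max(2)<135)|(g>35)).astype(np.uint8)
    n,l,st,ce=cv2.connectedComponentsWithStats(k); i=1+np.argmax(st[1:,4]); 
    x0,y0,ww,hh=st[i,:4]; S.append((x-15+x0+(ww-1)/2,y-25+y0+(hh-1)/2)); print(st[i],S[-1])
Q=onz(c,S,.06)[:,:2]
print(P.round(4),Q.round(4))
# fit stand pose (rigid) 
mod=np.array([[-.025,.11],[-.025,0],[-.025,-.11],[.055,.11],[.055,0],[.055,-.11]]); obs=np.r_[P,Q]
A=mod-mod.mean(0);B=obs-obs.mean(0); H=A.T@B; th=np.arctan2(H[0,1]-H[1,0],H[0,0]+H[1,1]); Rr=np.array([[np.cos(th),-np.sin(th)],[np.sin(th),np.cos(th)]])
o=obs.mean(0)-Rr@mod.mean(0); print('stand',o,'yaw',th); print(((Rr@mod.T).T+o-obs).round(4)); print('scale',(A@Rr.T*B).sum()/(A*A).sum())
print('knob pred',Rr@[-.105,0]+o)
crop(im,110,40,400,100,2.7,'w7s')
E
```

```text
[  8  10  13  32 355] (np.float64(144.0), np.float64(67.5))
[ 10   9  12  32 380] (np.float64(250.5), np.float64(65.5))
[  9   9  13  32 373] (np.float64(358.0), np.float64(66.5))
[[ 0.5878  0.0656]
 [ 0.5774 -0.0441]
 [ 0.5672 -0.1535]] [[ 0.6664  0.0586]
 [ 0.6567 -0.0515]
 [ 0.6461 -0.1613]]
stand [ 0.60199112 -0.04629655] yaw -0.09297603793584633
[[-0.0005 -0.0001]
 [-0.0003  0.0001]
 [-0.0003 -0.    ]
 [ 0.0005 -0.0005]
 [ 0.0001  0.0001]
 [ 0.0004  0.0004]]
scale 1.0003558357922933
knob pred [ 0.49744463 -0.03654812]
```

View pics/w7s.png

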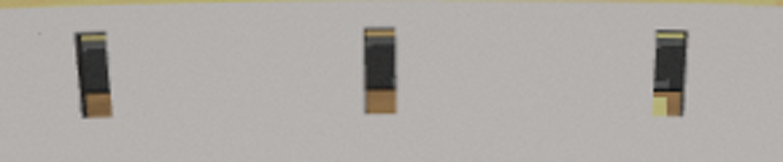

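The fitted stand pose is (0.602, -0.046) with yaw -0.093. It predicts the knob within 0.5 mm of where it was gripped. Now to view the holders.

```bash
python3 - <<'E'
from h import *
to(0.45,-0.34,0.22,-1.64)
E
```

```text
now [ 0.5295 -0.0646  0.2508] [-3.1412e+00 -9.0000e-04 -1.6592e+00] t 14.05 q7 -1.648 op 1.003
d [28.13  5.49  3.1 ] w [-0.0004 -0.0009] wz -0.0192
```

Emit:
carry_out:
  motion:
    - {"dx": 27.8,"dy": 5.5,"dz": 3,"wx": 0,"wy": 0,"wz": -0.02,"grip": 1}
    - {"dx": 27.8,"dy": 5.5,"dz": 3,"wx": 0,"wy": 0,"wz": -0.02,"grip": 1}
    - {"dx": 27.8,"dy": 5.5,"dz": 3,"wx": 0,"wy": 0,"wz": -0.02,"grip": 1}
    - {"dx": 27.8,"dy": 5.5,"dz": 3,"wx": 0,"wy": 0,"wz": -0.02,"grip": 1}
    - {"dx": 27.8,"dy": 5.5,"dz": 3,"wx": 0,"wy": 0,"wz": -0.02,"grip": 1}

```text
t: 14.55
tool_pos: [0.4606, -0.3005, 0.2235]
ee_rot: [3.141, 0.001, -1.631]
contact_force: [1.2, -1.4, 0.1]
opening: 0.999
```

Emit:
carry_out:
  motion:
    - {"dx": 4,"dy": 1,"dz": 0,"wx": 0,"wy": 0,"wz": 0,"grip": 1}
    - {"dx": 4,"dy": 1,"dz": 0,"wx": 0,"wy": 0,"wz": 0,"grip": 1}
    - {"dx": 4,"dy": 1,"dz": 0,"wx": 0,"wy": 0,"wz": 0,"grip": 1}
    - {"dx": 4,"dy": 1,"dz": 0,"wx": 0,"wy": 0,"wz": 0,"grip": 1}
    - {"dx": 4,"dy": 1,"dz": 0,"wx": 0,"wy": 0,"wz": 0,"grip": 1}

```text
t: 15.05
tool_pos: [0.4503, -0.3371, 0.2242]
ee_rot: [3.141, 0.001, -1.629]
contact_force: [-0.2, -0.6, -0.2]
opening: 0.999
```

```bash
python3 - <<'E'
from h import *
to(0.45,-0.34,0.22,-1.64)
im,c=snap('wrist','w8'); np.save('c8.npy',c,allow_pickle=True)
E
```

```text
now [ 0.4503 -0.3371  0.2242] [ 3.1415e+00  9.0000e-04 -1.6290e+00] t 15.05 q7 -1.034 op 0.999
d [0.29 0.01 0.42] w [0.0001 0.0009] wz 0.011
```

View pics/w8.png

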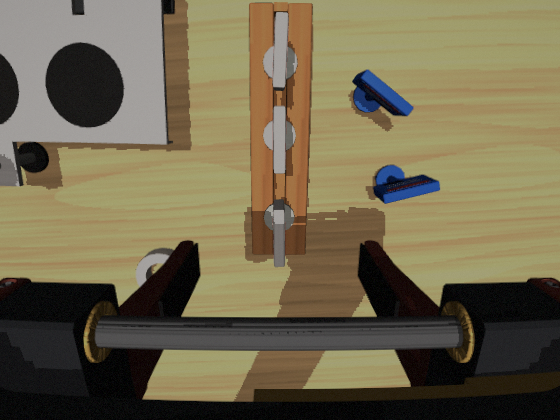

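Three white holders stand in the rack at (281,60), (279,135) and (280,217). The blue ones at (378,95) and (405,185) are the look-alikes, so I leave them.

```bash
python3 - <<'E'
from h import *
im=cv2.imread('pics/w8.png'); crop(im,235,0,325,130,4.6,'w8a'); crop(im,235,95,325,265,3.5,'w8b')
E
```

```text
(no output)
```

View pics/w8a.png

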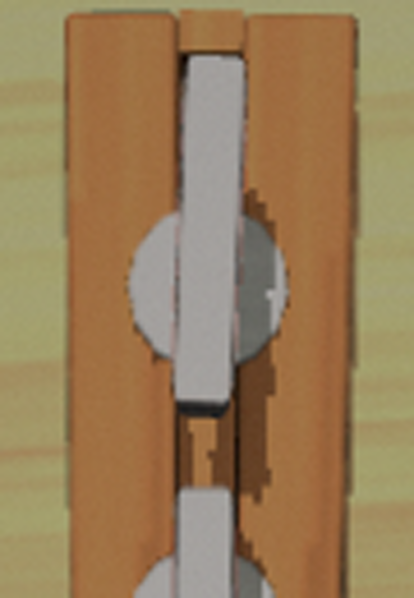

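View pics/w8b.png

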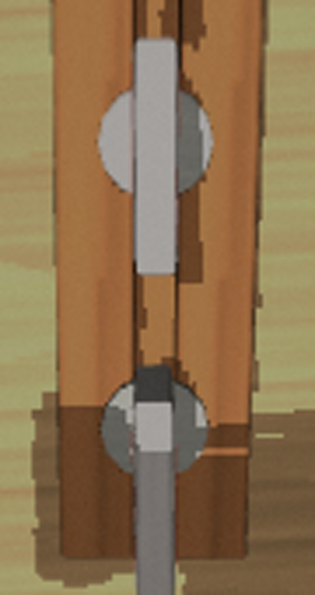

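```bash
python3 - <<'E'
from h import *
c=np.load('c8.npy',allow_pickle=True).item()
def f(a,b,col):
    q=onz(c,[a,b],.113)[:,:2]; k=onz(c,[col],.05)[0,:2]; d=q[0]-q[1]
    print('mid',q.mean(0).round(4),'len',np.linalg.norm(d).round(4),'yaw',np.arctan2(d[1],d[0]).round(3),'collar',k.round(4))
f((281.1,12.2),(279.1,87.6),(280.4,62.4)); f((279.3,106.4),(279.3,172.7),(279.6,135))
e=onz(c,[(235+70/4.6,50/4.6),(235+70/4.6,500/4.6)],.045)[:,:2]; d=e[0]-e[1]; print('rack yaw',np.arctan2(d[1],d[0]))
to(0.567,-0.344,0.16,-1.64)
E
```

```text
mid [ 0.5743 -0.3458] len 0.0556 yaw -0.085 collar [ 0.5745 -0.3463]
mid [ 0.5048 -0.3412] len 0.0545 yaw -0.058 collar [ 0.5051 -0.3416]
rack yaw -0.07717162468350657
now [ 0.4503 -0.3373  0.2243] [ 3.1416e+00  7.0000e-04 -1.6292e+00] t 15.1 q7 -1.034 op 0.996
d [-1.000e-02 -1.169e+01  6.430e+00] w [0.     0.0007] wz 0.0108
```

```bash
python3 - <<'E'
from h import *
to(0.5744,-0.346,0.13,-1.65)
E
```

```text
now [ 0.4503 -0.3373  0.2243] [ 3.1416e+00  7.0000e-04 -1.6292e+00] t 15.1 q7 -1.034 op 0.996
d [  0.15 -12.44   9.43] w [0.     0.0007] wz 0.0208
```

Emit:
carry_out:
  motion:
    - {"dx": 0,"dy": -5,"dz": 0,"wx": 0,"wy": 0,"wz": 0.02,"grip": 1}
    - {"dx": 0.1,"dy": -10,"dz": 2,"wx": 0,"wy": 0,"wz": 0.02,"grip": 1}
    - {"dx": 0.1,"dy": -12.4,"dz": 6,"wx": 0,"wy": 0,"wz": 0.02,"grip": 0.8}
    - {"dx": 0.1,"dy": -12.4,"dz": 9.4,"wx": 0,"wy": 0,"wz": 0.02,"grip": 0.5}
    - {"dx": 0.1,"dy": -12.4,"dz": 9.4,"wx": 0,"wy": 0,"wz": 0.02,"grip": 0.5}

```text
t: 15.6
tool_pos: [0.5712, -0.344, 0.1248]
ee_rot: [3.133, 0.004, -1.649]
contact_force: [-0.3, -0.0, -0.3]
opening: 0.767
```

```bash
python3 - <<'E'
from h import *
to(0.5744,-0.346,0.078,-1.65)
E
```

```text
now [ 0.5712 -0.344   0.1248] [ 3.1326  0.0041 -1.649 ] t 15.6 q7 -1.109 op 0.767
d [ 0.19 -0.37  4.68] w [0.009  0.0041] wz 0.0011
```

Emit:
carry_out:
  motion:
    - {"dx": 0.1,"dy": 0,"dz": 2,"wx": 0,"wy": 0,"wz": 0,"grip": 0.5}
    - {"dx": 0.1,"dy": 0,"dz": 4,"wx": 0,"wy": 0,"wz": 0,"grip": 0.5}
    - {"dx": 0.1,"dy": 0,"dz": 5.2,"wx": 0,"wy": 0,"wz": 0,"grip": 0.5}
    - {"dx": 0.1,"dy": 0,"dz": 5.2,"wx": 0,"wy": 0,"wz": 0,"grip": 0.5}
    - {"dx": 0.1,"dy": 0,"dz": 5.2,"wx": 0,"wy": 0,"wz": 0,"grip": 0.4}

```text
t: 16.1
tool_pos: [0.5736, -0.3489, 0.0798]
ee_rot: [-3.14, -0.001, -1.652]
contact_force: [-0.6, -0.4, -0.8]
opening: 0.444
```

```bash
python3 - <<'E'
from h import *
to(0.5744,-0.346,0.078,-1.65)
im,c=snap('wrist','w9')
E
```

```text
now [ 0.5736 -0.3489  0.0798] [-3.1402e+00 -5.0000e-04 -1.6520e+00] t 16.1 q7 -1.099 op 0.444
d [-0.29 -0.05  0.18] w [-0.0014 -0.0005] wz -0.002
```

View pics/w9.png

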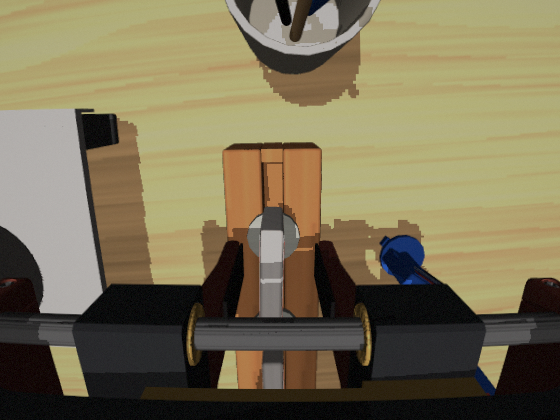

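The white card is between the fingers at (272,250). I centre and grip.

Emit:
carry_out:
  motion:
    - {"dx": -0.25,"dy": -0.1,"dz": 0.1,"wx": 0,"wy": 0,"wz": 0,"grip": 0.4}
    - {"dx": -0.25,"dy": -0.1,"dz": 0.1,"wx": 0,"wy": 0,"wz": 0,"grip": 0.05}
    - {"dx": -0.25,"dy": -0.1,"dz": 0.1,"wx": 0,"wy": 0,"wz": 0,"grip": 0.05}
    - {"dx": -0.25,"dy": -0.1,"dz": 0.1,"wx": 0,"wy": 0,"wz": 0,"grip": 0.05}
    - {"dx": -0.25,"dy": -0.1,"dz": 0.1,"wx": 0,"wy": 0,"wz": 0,"grip": 0.05}
  newtons: 25

```text
t: 16.65
tool_pos: [0.5743, -0.3462, 0.0774]
ee_rot: [3.142, 0.0, -1.652]
contact_force: [0.7, -0.1, -0.3]
opening: 0.111
```

Emit:
carry_out:
  motion:
    - {"dx": 0,"dy": 0,"dz": 0,"wx": 0,"wy": 0,"wz": 0,"grip": 0.05}
    - {"dx": 0,"dy": 0,"dz": 0,"wx": 0,"wy": 0,"wz": 0,"grip": 0.05}
    - {"dx": 0,"dy": 0,"dz": 0,"wx": 0,"wy": 0,"wz": 0,"grip": 0.05}
    - {"dx": 0,"dy": 0,"dz": 0,"wx": 0,"wy": 0,"wz": 0,"grip": 0.05}
    - {"dx": 0,"dy": 0,"dz": 0,"wx": 0,"wy": 0,"wz": 0,"grip": 0.05}

```text
t: 17.15
tool_pos: [0.5742, -0.3462, 0.0773]
ee_rot: [3.141, -0.0, -1.652]
contact_force: [-0.4, -0.0, -0.1]
opening: 0.115
```

```bash
python3 - <<'E'
from h import *
to(0.5744,-0.346,0.078,-1.65)
s=manip.get_state(); print(s['contact_force'])
E
```

```text
now [ 0.5742 -0.3462  0.0773] [ 3.1414 -0.     -1.6521] t 17.15 q7 -1.103 op 0.115
d [-0.03 -0.02 -0.07] w [ 0.0002 -0.    ] wz -0.0021
[-0.38607414 -0.0359649  -0.07840249]
```

Emit:
carry_out:
  motion:
    - {"dx": 0,"dy": 0,"dz": -3,"wx": 0,"wy": 0,"wz": 0,"grip": 0.05}
    - {"dx": 0,"dy": 0,"dz": -7,"wx": 0,"wy": 0,"wz": 0,"grip": 0.05}
    - {"dx": 0,"dy": 0,"dz": -11,"wx": 0,"wy": 0,"wz": 0,"grip": 0.05}
    - {"dx": -4,"dy": 0,"dz": -11,"wx": 0,"wy": 0,"wz": 0,"grip": 0.05}
    - {"dx": -8,"dy": 0,"dz": -11,"wx": 0,"wy": 0,"wz": 0,"grip": 0.05}

```text
t: 17.65
tool_pos: [0.5812, -0.2675, 0.1892]
ee_rot: [-3.138, -0.001, -1.655]
contact_force: [0.5, -0.3, -0.8]
opening: 0.112
```

```bash
python3 - <<'E'
from h import *
to(0.6668,0.0584,0.15,-1.664)
E
```

```text
now [ 0.5812 -0.2675  0.1892] [-3.1382e+00 -1.5000e-03 -1.6555e+00] t 17.65 q7 -1.249 op 0.112
d [-33.2   -5.75   3.89] w [-0.0034 -0.0015] wz 0.0085
```

Emit:
carry_out:
  motion:
    - {"dx": -33,"dy": -5.6,"dz": 3,"wx": 0,"wy": 0,"wz": 0.01,"grip": 0.05}
    - {"dx": -33,"dy": -5.6,"dz": 3,"wx": 0,"wy": 0,"wz": 0.01,"grip": 0.05}
    - {"dx": -33,"dy": -5.6,"dz": 3,"wx": 0,"wy": 0,"wz": 0.01,"grip": 0.05}
    - {"dx": -33,"dy": -5.6,"dz": 3,"wx": 0,"wy": 0,"wz": 0.01,"grip": 0.05}
    - {"dx": -33,"dy": -5.6,"dz": 3,"wx": 0,"wy": 0,"wz": 0.01,"grip": 0.05}

```text
t: 18.15
tool_pos: [0.6425, -0.0232, 0.165]
ee_rot: [-3.141, 0.0, -1.662]
contact_force: [0.9, -0.8, -0.7]
opening: 0.117
```

```bash
python3 - <<'E'
from h import *
to(0.6668,0.0584,0.15,-1.664)
E
```

```text
now [ 0.6425 -0.0232  0.165 ] [-3.1412  0.     -1.6622] t 18.15 q7 -1.671 op 0.117
d [-8.35 -1.68  1.5 ] w [-0.0004  0.    ] wz 0.0018
```

Emit:
carry_out:
  motion:
    - {"dx": -4,"dy": -0.8,"dz": 0,"wx": 0,"wy": 0,"wz": 0,"grip": 0.05}
    - {"dx": -7.9,"dy": -1.6,"dz": 0.5,"wx": 0,"wy": 0,"wz": 0,"grip": 0.05}
    - {"dx": -7.9,"dy": -1.6,"dz": 1,"wx": 0,"wy": 0,"wz": 0,"grip": 0.05}
    - {"dx": -7.9,"dy": -1.6,"dz": 1.5,"wx": 0,"wy": 0,"wz": 0,"grip": 0.05}
    - {"dx": -7.9,"dy": -1.6,"dz": 1.5,"wx": 0,"wy": 0,"wz": 0,"grip": 0.05}

```text
t: 18.65
tool_pos: [0.6646, 0.0502, 0.149]
ee_rot: [3.14, -0.002, -1.664]
contact_force: [0.7, 0.0, -1.0]
opening: 0.112
```

Emit:
carry_out:
  motion:
    - {"dx": 0,"dy": 0,"dz": 0,"wx": 0,"wy": 0,"wz": 0,"grip": 0.05}
    - {"dx": 0,"dy": 0,"dz": 0,"wx": 0,"wy": 0,"wz": 0,"grip": 0.05}
    - {"dx": 0,"dy": 0,"dz": 0,"wx": 0,"wy": 0,"wz": 0,"grip": 0.05}
    - {"dx": 0,"dy": 0,"dz": 0,"wx": 0,"wy": 0,"wz": 0,"grip": 0.05}
    - {"dx": 0,"dy": 0,"dz": 0,"wx": 0,"wy": 0,"wz": 0,"grip": 0.05}

```text
t: 19.15
tool_pos: [0.6655, 0.0519, 0.1503]
ee_rot: [-3.141, 0.0, -1.662]
contact_force: [0.2, -0.7, -0.9]
opening: 0.113
```

```bash
python3 - <<'E'
from h import *
to(0.6668,0.0584,0.15,-1.664)
im,c=snap('wrist','w10'); im2,c2=snap('scene','s10'); crop(im2,240,140,400,260,4.5,'s10c'); np.save('c10.npy',c,allow_pickle=True)
E
```

```text
now [0.6655 0.0519 0.1503] [-3.1413e+00  1.0000e-04 -1.6623e+00] t 19.15 q7 -1.785 op 0.113
d [-0.66 -0.07  0.03] w [-0.0003  0.0001] wz 0.0017
```

View pics/w10.png

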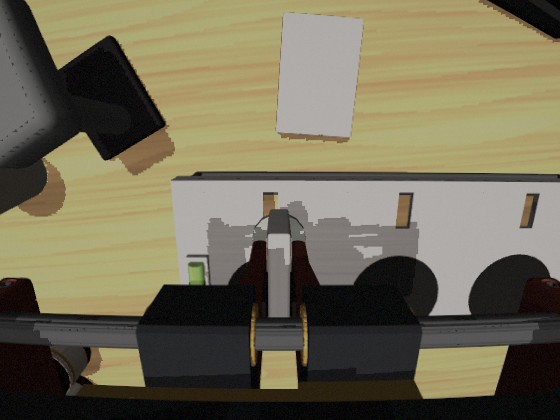

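View pics/s10c.png

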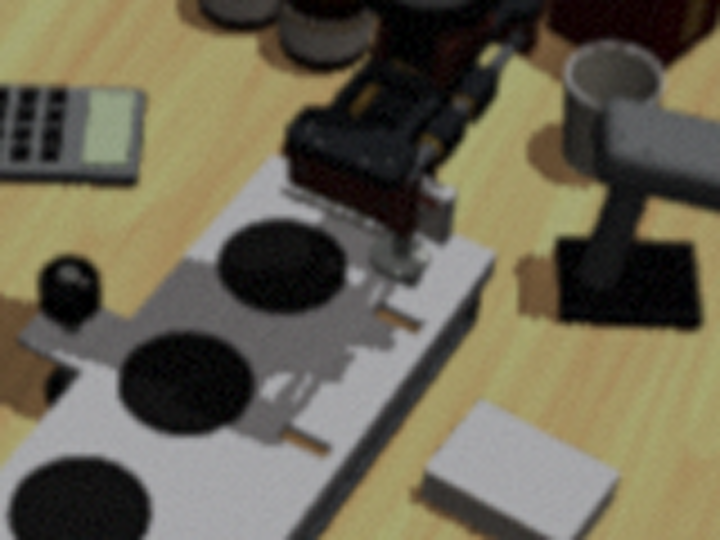

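```bash
python3 - <<'E'
from h import *
c=np.load('c10.npy',allow_pickle=True).item(); im=cv2.imread('pics/w10.png'); crop(im,240,160,320,300,4.2,'w10c')
th=-.093; Rr=np.array([[np.cos(th),-np.sin(th)],[np.sin(th),np.cos(th)]]); o=np.array([.6021,-.0461])
for y in (.11,0,-.11):
  P=[np.r_[o+Rr@[.055+sx*.0155,y+sy*.006],.06] for sx,sy in ((1,1),(1,-1),(-1,-1),(-1,1))]; print(proj(c,P).round(1).tolist())
crop(im,255,180,560,240,2.5,'w10s')
E
```

```text
[[262.4, 190.8], [277.4, 190.8], [277.4, 227.3], [262.9, 227.2]]
[[398.5, 191.1], [413.0, 191.2], [408.7, 227.2], [394.6, 227.3]]
[[525.9, 191.9], [538.8, 192.0], [531.1, 226.7], [518.4, 226.8]]
```

View pics/w10s.png

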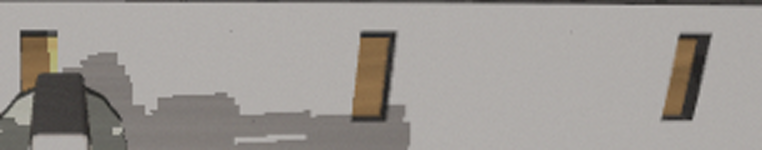

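View pics/w10c.png

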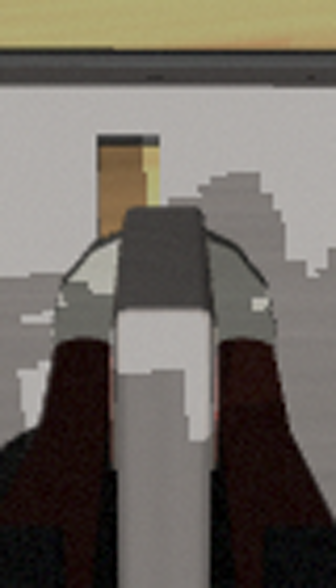

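Slot 2 shows at (263–278, 192+), within about 1 mm of the prediction. I centre over it and lower to just above the deck.

Emit:
carry_out:
  motion:
    - {"dx": -0.62,"dy": 0,"dz": 0,"wx": 0,"wy": 0,"wz": 0,"grip": 0.05}
    - {"dx": -0.62,"dy": 0,"dz": 0,"wx": 0,"wy": 0,"wz": 0,"grip": 0.05}
    - {"dx": -0.62,"dy": 0,"dz": 1,"wx": 0,"wy": 0,"wz": 0,"grip": 0.05}
    - {"dx": -0.62,"dy": 0,"dz": 2.5,"wx": 0,"wy": 0,"wz": 0,"grip": 0.05}
    - {"dx": -0.62,"dy": 0,"dz": 3.5,"wx": 0,"wy": 0,"wz": 0,"grip": 0.05}

```text
t: 19.75
tool_pos: [0.6649, 0.058, 0.1128]
ee_rot: [3.139, -0.001, -1.662]
contact_force: [-0.7, -0.4, -1.1]
opening: 0.109
```

Emit:
carry_out:
  motion:
    - {"dx": 0,"dy": 0,"dz": 0,"wx": 0,"wy": 0,"wz": 0,"grip": 0.05}
    - {"dx": 0,"dy": 0,"dz": 0,"wx": 0,"wy": 0,"wz": 0,"grip": 0.05}
    - {"dx": 0,"dy": 0,"dz": 0,"wx": 0,"wy": 0,"wz": 0,"grip": 0.05}
    - {"dx": 0,"dy": 0,"dz": 0,"wx": 0,"wy": 0,"wz": 0,"grip": 0.05}
    - {"dx": 0,"dy": 0,"dz": 0,"wx": 0,"wy": 0,"wz": 0,"grip": 0.05}

```text
t: 20.25
tool_pos: [0.6663, 0.0582, 0.1156]
ee_rot: [-3.141, 0.0, -1.662]
contact_force: [0.2, -0.2, -0.5]
opening: 0.116
```

```bash
python3 - <<'E'
from h import *
to(0.6661,0.0581,0.092,-1.664)
im,c=snap('wrist','w11'); im2,c2=snap('scene','s11'); crop(im2,290,160,370,230,8,'s11c'); crop(im,220,170,340,310,4,'w11c')
E
```

```text
now [0.6663 0.0582 0.1156] [-3.1407e+00  2.0000e-04 -1.6621e+00] t 20.25 q7 -1.791 op 0.116
d [0.01 0.02 2.36] w [-0.0009  0.0002] wz 0.0019
```

View pics/w11c.png

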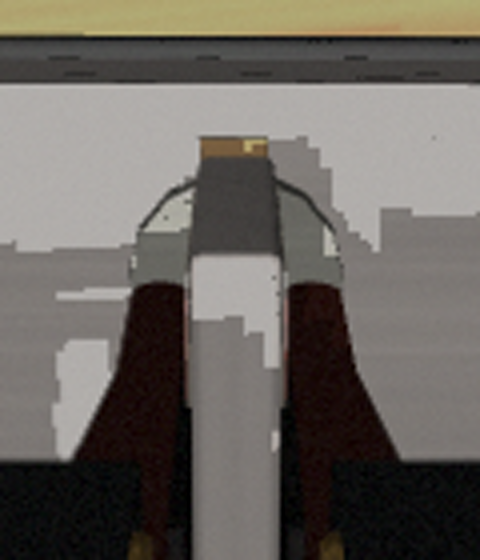

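View pics/s11c.png

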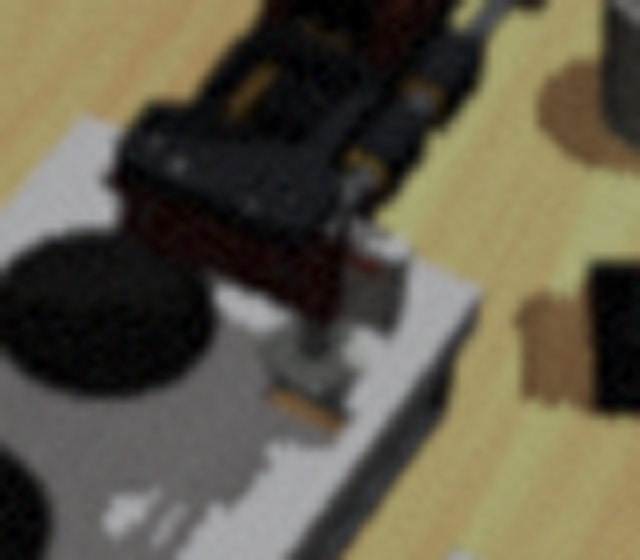

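The card and slot are aligned at crop columns 235 and 234. I insert.

Emit:
carry_out:
  motion:
    - {"dx": 0,"dy": 0,"dz": 0.6,"wx": 0,"wy": 0,"wz": 0,"grip": 0.05}
    - {"dx": 0,"dy": 0,"dz": 1.1,"wx": 0,"wy": 0,"wz": 0,"grip": 0.05}
    - {"dx": 0,"dy": 0,"dz": 1.6,"wx": 0,"wy": 0,"wz": 0,"grip": 0.05}
    - {"dx": 0,"dy": 0,"dz": 2.1,"wx": 0,"wy": 0,"wz": 0,"grip": 0.05}
    - {"dx": 0,"dy": 0,"dz": 2.3,"wx": 0,"wy": 0,"wz": 0,"grip": 0.05}

```text
t: 20.85
tool_pos: [0.6657, 0.0582, 0.0923]
ee_rot: [3.141, -0.0, -1.662]
contact_force: [-6.0, -0.3, 16.5]
opening: 0.117
```

Emit:
carry_out:
  motion:
    - {"dx": 0,"dy": 0,"dz": 0.05,"wx": 0,"wy": 0,"wz": 0,"grip": 0.05}
    - {"dx": 0,"dy": 0,"dz": 0.1,"wx": 0,"wy": 0,"wz": 0,"grip": 0.05}
    - {"dx": 0,"dy": 0,"dz": 0.1,"wx": 0,"wy": 0,"wz": 0,"grip": 0.05}
    - {"dx": 0,"dy": 0,"dz": 0.1,"wx": 0,"wy": 0,"wz": 0,"grip": 0.05}
    - {"dx": 0,"dy": 0,"dz": 0.1,"wx": 0,"wy": 0,"wz": 0,"grip": 0.05}

```text
t: 21.35
tool_pos: [0.6657, 0.0582, 0.0923]
ee_rot: [3.141, 0.0, -1.662]
contact_force: [-5.8, -0.8, 11.0]
opening: 0.114
```

```bash
python3 - <<'E'
from h import *
to(0.6661,0.0581,0.092,-1.664)
print(manip.get_state()['contact_force'])
im2,c2=snap('scene','s12'); crop(im2,290,160,370,230,8,'s12c')
E
```

```text
now [0.6657 0.0582 0.0923] [ 3.1410e+00  1.0000e-04 -1.6621e+00] t 21.35 q7 -1.79 op 0.114
d [ 0.01 -0.05  0.03] w [0.0006 0.0001] wz 0.0019
[-5.77742805 -0.81630142 10.99795118]
```

View pics/s12c.png

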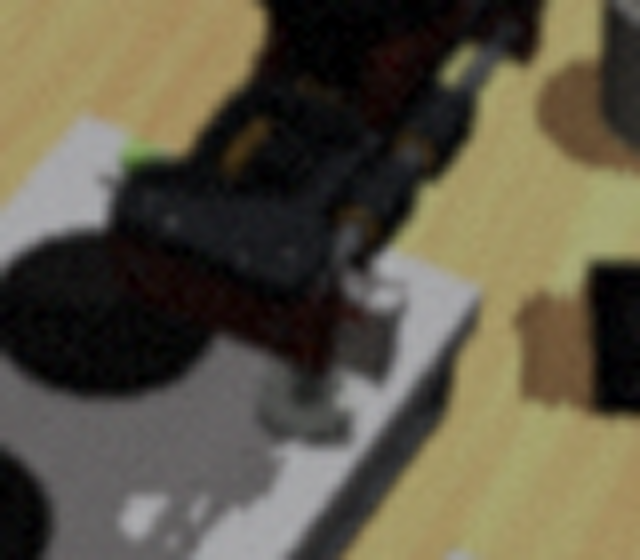

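The collar is down (TCP at 0.0923 as predicted). I ease off slightly and make the quarter turn anticlockwise.

Emit:
carry_out:
  motion:
    - {"dx": 0,"dy": 0.08,"dz": -0.1,"wx": 0,"wy": 0,"wz": 0,"grip": 0.05}
    - {"dx": 0,"dy": 0.08,"dz": -0.1,"wx": 0,"wy": 0,"wz": -0.14,"grip": 0.05}
    - {"dx": 0,"dy": 0.08,"dz": -0.1,"wx": 0,"wy": 0,"wz": -0.28,"grip": 0.05}
    - {"dx": 0,"dy": 0.08,"dz": -0.1,"wx": 0,"wy": 0,"wz": -0.42,"grip": 0.05}
    - {"dx": 0,"dy": 0.08,"dz": -0.1,"wx": 0,"wy": 0,"wz": -0.56,"grip": 0.05}

```text
t: 21.9
tool_pos: [0.6655, 0.0588, 0.0923]
ee_rot: [-3.141, 0.0, -1.096]
contact_force: [0.4, 0.2, 2.7]
opening: 0.11
```

Emit:
carry_out:
  motion:
    - {"dx": 0,"dy": 0,"dz": 0,"wx": 0,"wy": 0,"wz": -0.14,"grip": 0.05}
    - {"dx": 0,"dy": 0,"dz": 0,"wx": 0,"wy": 0,"wz": -0.28,"grip": 0.05}
    - {"dx": 0,"dy": 0,"dz": 0,"wx": 0,"wy": 0,"wz": -0.42,"grip": 0.05}
    - {"dx": 0,"dy": 0,"dz": 0,"wx": 0,"wy": 0,"wz": -0.56,"grip": 0.05}
    - {"dx": 0,"dy": 0,"dz": 0,"wx": 0,"wy": 0,"wz": -0.7,"grip": 0.05}

```text
t: 22.4
tool_pos: [0.6654, 0.0587, 0.0923]
ee_rot: [-3.141, -0.0, -0.396]
contact_force: [-1.4, 0.5, 2.3]
opening: 0.113
```

```bash
python3 - <<'E'
from h import *
to(0.6655,0.0581,0.092,-.093)
s=manip.get_state();print(s['contact_force'],s['ft_torque'])
E
```

```text
now [0.6654 0.0587 0.0923] [-3.1408e+00 -3.0000e-04 -3.9620e-01] t 22.4 q7 -0.71 op 0.113
d [0.03 0.05 0.03] w [-0.0007 -0.0003] wz -0.3032
[-1.35977923  0.53344134  2.33937951] [ 0.12951199  0.2163868  -0.01786711]
```

Emit:
carry_out:
  motion:
    - {"dx": 0,"dy": 0,"dz": 0,"wx": 0,"wy": 0,"wz": -0.14,"grip": 0.05}
    - {"dx": 0,"dy": 0,"dz": 0,"wx": 0,"wy": 0,"wz": -0.28,"grip": 0.05}
    - {"dx": 0,"dy": 0,"dz": 0,"wx": 0,"wy": 0,"wz": -0.305,"grip": 0.05}
    - {"dx": 0,"dy": 0,"dz": 0,"wx": 0,"wy": 0,"wz": -0.305,"grip": 0.05}
    - {"dx": 0,"dy": 0,"dz": 0,"wx": 0,"wy": 0,"wz": -0.305,"grip": 0.05}

```text
t: 22.9
tool_pos: [0.6654, 0.0586, 0.0923]
ee_rot: [-3.141, -0.001, -0.1]
contact_force: [0.6, 0.2, 2.9]
opening: 0.112
```

```bash
python3 - <<'E'
from h import *
to(0.6655,0.0581,0.092,-.093)
s=manip.get_state();print(s['contact_force'],s['ft_torque'])
im,c=snap('wrist','w13')
E
```

```text
now [0.6654 0.0586 0.0923] [-3.1412e+00 -6.0000e-04 -9.9600e-02] t 22.9 q7 -0.455 op 0.112
d [0.01 0.04 0.03] w [-0.0004 -0.0006] wz -0.0066
[0.5604312  0.22773399 2.92525681] [0.14655541 0.17600172 0.0236588 ]
```

View pics/w13.png

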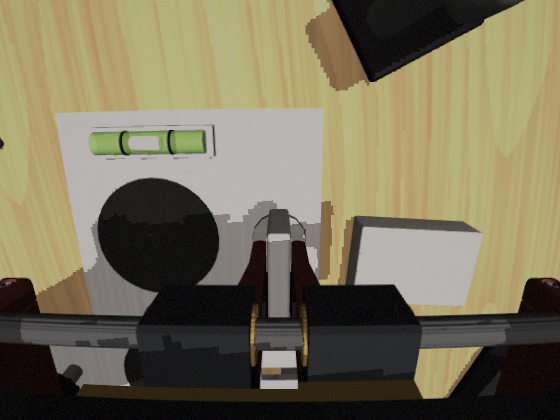

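The holder is turned, with its card along y and the collar at (280,228). I open and lift.

Emit:
carry_out:
  motion:
    - {"dx": 0,"dy": 0,"dz": 0,"wx": 0,"wy": 0,"wz": -0.008,"grip": 0.05}
    - {"dx": 0,"dy": 0,"dz": 0,"wx": 0,"wy": 0,"wz": -0.008,"grip": 0.6}
    - {"dx": 0,"dy": 0,"dz": 0,"wx": 0,"wy": 0,"wz": -0.008,"grip": 0.6}
    - {"dx": 0,"dy": 0,"dz": 0,"wx": 0,"wy": 0,"wz": -0.008,"grip": 0.6}
    - {"dx": 0,"dy": 0,"dz": -4,"wx": 0,"wy": 0,"wz": -0.008,"grip": 0.6}

```text
t: 23.45
tool_pos: [0.6611, 0.0572, 0.1267]
ee_rot: [3.139, 0.011, -0.089]
contact_force: [0.9, -1.0, 0.5]
opening: 0.438
```

Emit:
carry_out:
  motion:
    - {"dx": 0,"dy": 4,"dz": -4,"wx": 0,"wy": 0,"wz": 0,"grip": 0.6}
    - {"dx": -4,"dy": 8,"dz": -8,"wx": 0,"wy": 0,"wz": 0,"grip": 0.6}
    - {"dx": -7,"dy": 12,"dz": -10,"wx": 0,"wy": 0,"wz": 0,"grip": 0.6}
    - {"dx": -9,"dy": 14,"dz": -10,"wx": 0,"wy": 0,"wz": 0,"grip": 0.6}
    - {"dx": -9,"dy": 14,"dz": -10,"wx": 0,"wy": 0,"wz": 0,"grip": 0.6}

```text
t: 23.95
tool_pos: [0.5601, -0.0792, 0.2337]
ee_rot: [3.138, -0.001, -0.097]
contact_force: [0.5, -0.1, -0.7]
opening: 0.599
```

```bash
python3 - <<'E'
from h import *
to(0.43,-0.34,0.22,-1.64)
im,c=snap('wrist','w14'); np.save('c14.npy',c,allow_pickle=True)
p=proj(c,[[0.6655,.0583,.128],[.597,.126,.07]]);print(p)
E
```

```text
now [ 0.5601 -0.0792  0.2337] [ 3.1378e+00 -8.0000e-04 -9.6800e-02] t 23.95 q7 -0.17 op 0.599
d [-10.43  27.21   1.46] w [ 0.0037 -0.0008] wz 1.5432
[[399.95971331  18.68319386]
 [298.00326712 -38.10138652]]
```

View pics/w14.png

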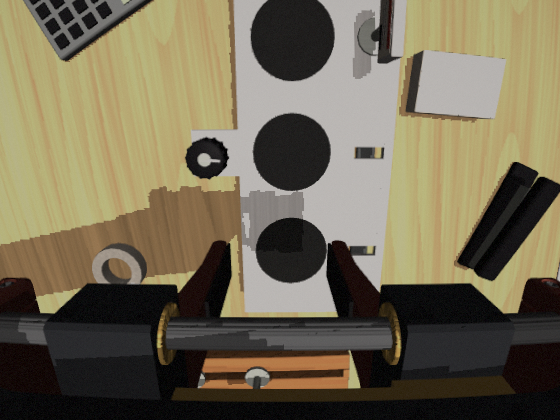

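Holder 1 stands square at slot 2, at (390,30). Now for the middle holder, at (0.505, -0.341).

```bash
python3 - <<'E'
from h import *
to(0.505,-0.3413,0.16,-1.64)
E
```

```text
now [ 0.5612 -0.0771  0.2332] [ 3.1393e+00 -1.0000e-03 -9.5000e-02] t 24.0 q7 -0.171 op 0.602
d [-3.1  26.82  7.38] w [ 0.0023 -0.001 ] wz 1.545
```

Emit:
carry_out:
  motion:
    - {"dx": -2.9,"dy": 26.6,"dz": 3,"wx": 0,"wy": 0,"wz": 1.54,"grip": 0.6}
    - {"dx": -2.9,"dy": 26.6,"dz": 3,"wx": 0,"wy": 0,"wz": 1.54,"grip": 0.6}
    - {"dx": -2.9,"dy": 26.6,"dz": 3,"wx": 0,"wy": 0,"wz": 1.54,"grip": 0.6}
    - {"dx": -2.9,"dy": 26.6,"dz": 3,"wx": 0,"wy": 0,"wz": 1.54,"grip": 0.6}
    - {"dx": -2.9,"dy": 26.6,"dz": 3,"wx": 0,"wy": 0,"wz": 1.54,"grip": 0.6}

```text
t: 24.5
tool_pos: [0.5148, -0.3175, 0.2034]
ee_rot: [-3.141, 0.0, -0.843]
contact_force: [1.6, 0.2, -0.0]
opening: 0.604
```

```bash
python3 - <<'E'
from h import *
to(0.505,-0.3413,0.16,-1.64)
E
```

```text
now [ 0.5148 -0.3175  0.2034] [-3.1413e+00  4.0000e-04 -8.4340e-01] t 24.5 q7 -0.424 op 0.604
d [1.13 2.31 4.34] w [-0.0003  0.0004] wz 0.7966
```

Emit:
carry_out:
  motion:
    - {"dx": 0.9,"dy": 2,"dz": 3,"wx": 0,"wy": 0,"wz": 0.795,"grip": 0.6}
    - {"dx": 0.9,"dy": 2,"dz": 3,"wx": 0,"wy": 0,"wz": 0.795,"grip": 0.6}
    - {"dx": 0.9,"dy": 2,"dz": 3,"wx": 0,"wy": 0,"wz": 0.795,"grip": 0.6}
    - {"dx": 0.9,"dy": 2,"dz": 3,"wx": 0,"wy": 0,"wz": 0.795,"grip": 0.6}
    - {"dx": 0.9,"dy": 2,"dz": 3,"wx": 0,"wy": 0,"wz": 0.795,"grip": 0.6}

```text
t: 25.0
tool_pos: [0.5065, -0.3357, 0.1732]
ee_rot: [3.141, 0.001, -1.594]
contact_force: [0.2, -0.2, 0.4]
opening: 0.604
```

Emit:
carry_out:
  motion:
    - {"dx": 0,"dy": 0,"dz": 0,"wx": 0,"wy": 0,"wz": 0.04,"grip": 0.6}
    - {"dx": 0,"dy": 0,"dz": 0,"wx": 0,"wy": 0,"wz": 0.04,"grip": 0.6}
    - {"dx": 0,"dy": 0,"dz": 0,"wx": 0,"wy": 0,"wz": 0.04,"grip": 0.6}
    - {"dx": 0,"dy": 0,"dz": 0,"wx": 0,"wy": 0,"wz": 0.04,"grip": 0.6}
    - {"dx": 0,"dy": 0,"dz": 0,"wx": 0,"wy": 0,"wz": 0.04,"grip": 0.6}

```text
t: 25.5
tool_pos: [0.5056, -0.3367, 0.1741]
ee_rot: [3.142, 0.0, -1.628]
contact_force: [0.0, 0.8, 0.3]
opening: 0.602
```

```bash
python3 - <<'E'
from h import *
to(0.505,-0.3413,0.078,-1.64)
im,c=snap('wrist','w15')
print(proj(c,[[0.505,-.3413,.113],[0.5744,-0.346,.045]]))
E
```

```text
now [ 0.5056 -0.3367  0.1741] [ 3.1415e+00  1.0000e-04 -1.6283e+00] t 25.5 q7 -1.102 op 0.602
d [0.46 0.03 9.61] w [0.     0.0001] wz 0.0117
[[284.40756599 222.5180531 ]
 [284.23307463 121.80664268]]
```

View pics/w15.png

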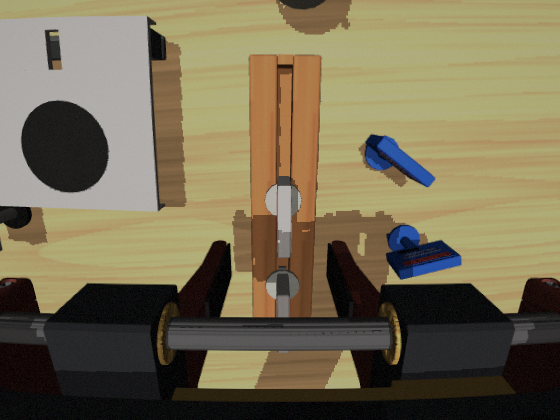

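The next white holder's card is at (285,220), between the open fingers. I descend and grip.

Emit:
carry_out:
  motion:
    - {"dx": 0.45,"dy": 0,"dz": 1,"wx": 0,"wy": 0,"wz": 0.012,"grip": 0.6}
    - {"dx": 0.45,"dy": 0,"dz": 4,"wx": 0,"wy": 0,"wz": 0.012,"grip": 0.6}
    - {"dx": 0.45,"dy": 0,"dz": 7,"wx": 0,"wy": 0,"wz": 0.012,"grip": 0.6}
    - {"dx": 0.45,"dy": 0,"dz": 9.6,"wx": 0,"wy": 0,"wz": 0.012,"grip": 0.6}
    - {"dx": 0.45,"dy": 0,"dz": 9.6,"wx": 0,"wy": 0,"wz": 0.012,"grip": 0.6}

```text
t: 26.05
tool_pos: [0.5024, -0.3401, 0.0742]
ee_rot: [3.135, 0.003, -1.642]
contact_force: [0.4, -0.3, -1.3]
opening: 0.599
```

Emit:
carry_out:
  motion:
    - {"dx": 0,"dy": 0,"dz": 0,"wx": 0,"wy": 0,"wz": 0,"grip": 0.6}
    - {"dx": 0,"dy": 0,"dz": 0,"wx": 0,"wy": 0,"wz": 0,"grip": 0.6}
    - {"dx": 0,"dy": 0,"dz": 0,"wx": 0,"wy": 0,"wz": 0,"grip": 0.4}
    - {"dx": 0,"dy": 0,"dz": 0,"wx": 0,"wy": 0,"wz": 0,"grip": 0.05}
    - {"dx": 0,"dy": 0,"dz": 0,"wx": 0,"wy": 0,"wz": 0,"grip": 0.05}
  newtons: 25

```text
t: 26.55
tool_pos: [0.5055, -0.3415, 0.079]
ee_rot: [-3.14, -0.001, -1.641]
contact_force: [0.1, 0.3, -0.7]
opening: 0.369
```

Emit:
carry_out:
  motion:
    - {"dx": 0,"dy": 0,"dz": 0,"wx": 0,"wy": 0,"wz": 0,"grip": 0.05}
    - {"dx": 0,"dy": 0,"dz": 0,"wx": 0,"wy": 0,"wz": 0,"grip": 0.05}
    - {"dx": 0,"dy": 0,"dz": 0,"wx": 0,"wy": 0,"wz": 0,"grip": 0.05}
    - {"dx": 0,"dy": 0,"dz": 0,"wx": 0,"wy": 0,"wz": 0,"grip": 0.05}
    - {"dx": 0,"dy": 0,"dz": 0,"wx": 0,"wy": 0,"wz": 0,"grip": 0.05}

```text
t: 27.05
tool_pos: [0.5051, -0.3412, 0.0781]
ee_rot: [3.141, 0.0, -1.641]
contact_force: [-0.5, -0.3, -0.2]
opening: 0.112
```

```bash
python3 - <<'E'
from h import *
to(0.505,-0.3413,0.078,-1.64)
s=manip.get_state(); print(s['contact_force'])
E
```

```text
now [ 0.5051 -0.3412  0.0781] [ 3.1414e+00  1.0000e-04 -1.6410e+00] t 27.05 q7 -1.096 op 0.112
d [0.01 0.01 0.01] w [0.0002 0.0001] wz -0.001
[-0.46251983 -0.28950593 -0.19700559]
```

Emit:
carry_out:
  motion:
    - {"dx": 0,"dy": 0,"dz": -3,"wx": 0,"wy": 0,"wz": 0,"grip": 0.05}
    - {"dx": 0,"dy": 0,"dz": -7,"wx": 0,"wy": 0,"wz": 0,"grip": 0.05}
    - {"dx": 0,"dy": 0,"dz": -9,"wx": 0,"wy": 0,"wz": 0,"grip": 0.05}
    - {"dx": -4,"dy": -3,"dz": -9,"wx": 0,"wy": 0,"wz": 0.02,"grip": 0.05}
    - {"dx": -8,"dy": -6,"dz": -9,"wx": 0,"wy": 0,"wz": 0.023,"grip": 0.05}

```text
t: 27.55
tool_pos: [0.5708, -0.267, 0.1695]
ee_rot: [-3.14, -0.001, -1.669]
contact_force: [0.3, 1.0, -0.2]
opening: 0.111
```

```bash
python3 - <<'E'
from h import *
to(0.6454,-0.1608,0.15,-1.664)
E
```

```text
now [ 0.5708 -0.267   0.1695] [-3.1396e+00 -1.3000e-03 -1.6695e+00] t 27.55 q7 -1.294 op 0.111
d [-11.31  -6.37   1.95] w [-0.002  -0.0013] wz -0.0055
```

Emit:
carry_out:
  motion:
    - {"dx": -4.4,"dy": -2.4,"dz": 1,"wx": 0,"wy": 0,"wz": 0,"grip": 0.05}
    - {"dx": -8,"dy": -4.6,"dz": 1.6,"wx": 0,"wy": 0,"wz": 0,"grip": 0.05}
    - {"dx": -11,"dy": -6.2,"dz": 1.6,"wx": 0,"wy": 0,"wz": 0,"grip": 0.05}
    - {"dx": -11,"dy": -6.2,"dz": 1.6,"wx": 0,"wy": 0,"wz": 0,"grip": 0.05}
    - {"dx": -11,"dy": -6.2,"dz": 1.6,"wx": 0,"wy": 0,"wz": 0,"grip": 0.05}

```text
t: 28.05
tool_pos: [0.6427, -0.161, 0.1518]
ee_rot: [3.141, -0.0, -1.662]
contact_force: [-0.5, -1.0, -0.4]
opening: 0.109
```

Emit:
carry_out:
  motion:
    - {"dx": 0,"dy": 0,"dz": 0,"wx": 0,"wy": 0,"wz": 0,"grip": 0.05}
    - {"dx": 0,"dy": 0,"dz": 0,"wx": 0,"wy": 0,"wz": 0,"grip": 0.05}
    - {"dx": 0,"dy": 0,"dz": 0,"wx": 0,"wy": 0,"wz": 0,"grip": 0.05}
    - {"dx": 0,"dy": 0,"dz": 0,"wx": 0,"wy": 0,"wz": 0,"grip": 0.05}
    - {"dx": 0,"dy": 0,"dz": 0,"wx": 0,"wy": 0,"wz": 0,"grip": 0.05}

```text
t: 28.55
tool_pos: [0.6424, -0.1624, 0.1523]
ee_rot: [-3.141, -0.0, -1.665]
contact_force: [0.5, 0.4, -1.6]
opening: 0.108
```

```bash
python3 - <<'E'
from h import *
to(0.6454,-0.1608,0.15,-1.664)
im,c=snap('wrist','w16'); crop(im,160,160,320,260,4.5,'w16c')
th=-.093; Rr=np.array([[np.cos(th),-np.sin(th)],[np.sin(th),np.cos(th)]]); o=np.array([.6021,-.0461])
for y in (0,-.11):
  P=[np.r_[o+Rr@[.055+sx*.0155,y+sy*.006],.06] for sx,sy in ((1,1),(1,-1),(-1,-1),(-1,1))]; print((4.5*(proj(c,P)-[160,160])).round(0).tolist())
im2,c2=snap('scene','s16'); crop(im2,250,210,330,290,7,'s16c')
E
```

```text
now [ 0.6424 -0.1624  0.1523] [-3.1415e+00 -1.0000e-04 -1.6647e+00] t 28.55 q7 -1.482 op 0.108
d [-0.19 -0.28  0.23] w [-0.0001 -0.0001] wz -0.0007
[[-119.0, 122.0], [-55.0, 121.0], [-36.0, 283.0], [-99.0, 283.0]]
[[486.0, 120.0], [553.0, 120.0], [553.0, 283.0], [488.0, 284.0]]
```

View pics/w16c.png

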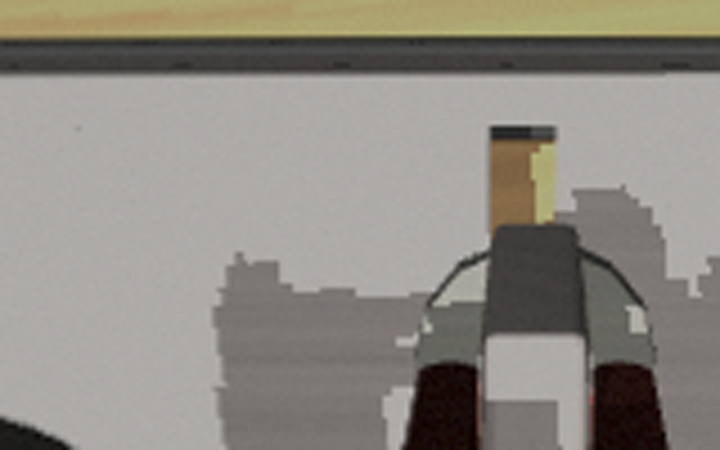

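View pics/s16c.png

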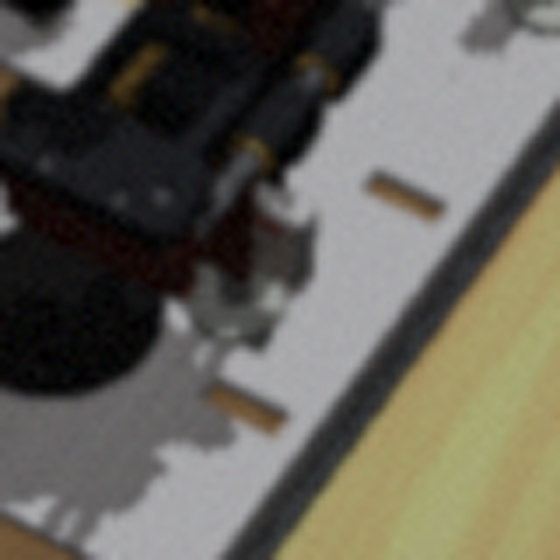

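Slot 0 shows at crop (490–556, 126+), 0.6 to 1 mm from the prediction. I correct for that, lower, and check.

Emit:
carry_out:
  motion:
    - {"dx": -0.14,"dy": -0.3,"dz": 0,"wx": 0,"wy": 0,"wz": 0,"grip": 0.05}
    - {"dx": -0.14,"dy": -0.3,"dz": 0,"wx": 0,"wy": 0,"wz": 0,"grip": 0.05}
    - {"dx": -0.14,"dy": -0.3,"dz": 1.5,"wx": 0,"wy": 0,"wz": 0,"grip": 0.05}
    - {"dx": -0.14,"dy": -0.3,"dz": 3,"wx": 0,"wy": 0,"wz": 0,"grip": 0.05}
    - {"dx": -0.14,"dy": -0.3,"dz": 3.7,"wx": 0,"wy": 0,"wz": 0,"grip": 0.05}

```text
t: 29.15
tool_pos: [0.6441, -0.1605, 0.1123]
ee_rot: [3.138, 0.0, -1.664]
contact_force: [-0.6, -0.3, -0.8]
opening: 0.116
```

Emit:
carry_out:
  motion:
    - {"dx": 0,"dy": 0,"dz": 0,"wx": 0,"wy": 0,"wz": 0,"grip": 0.05}
    - {"dx": 0,"dy": 0,"dz": 0,"wx": 0,"wy": 0,"wz": 0,"grip": 0.05}
    - {"dx": 0,"dy": 0,"dz": 0,"wx": 0,"wy": 0,"wz": 0,"grip": 0.05}
    - {"dx": 0,"dy": 0,"dz": 0,"wx": 0,"wy": 0,"wz": 0,"grip": 0.05}
    - {"dx": 0,"dy": 0,"dz": 0,"wx": 0,"wy": 0,"wz": 0,"grip": 0.05}

```text
t: 29.65
tool_pos: [0.646, -0.1609, 0.1157]
ee_rot: [-3.141, -0.0, -1.664]
contact_force: [0.0, 0.9, -1.0]
opening: 0.111
```

```bash
python3 - <<'E'
from h import *
to(0.6455,-0.1613,0.093,-1.664)
im,c=snap('wrist','w17'); crop(im,220,170,340,310,4,'w17c')
E
```

```text
now [ 0.646  -0.1609  0.1157] [-3.1407e+00 -1.0000e-04 -1.6641e+00] t 29.65 q7 -1.483 op 0.111
d [0.04 0.05 2.27] w [-0.0009 -0.0001] wz -0.0001
```

View pics/w17c.png

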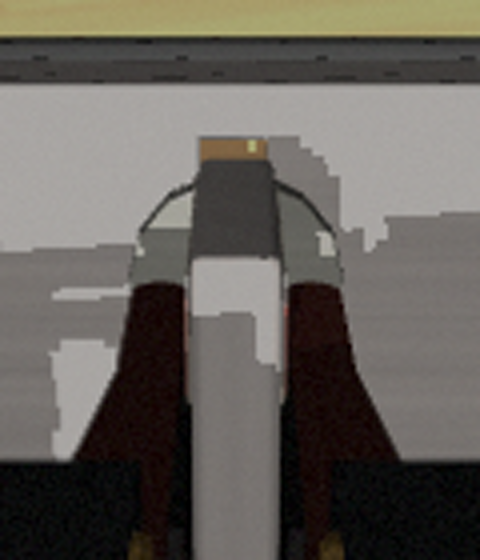

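The alignment matches the first insertion. I lower it.

Emit:
carry_out:
  motion:
    - {"dx": 0,"dy": 0.1,"dz": 0.5,"wx": 0,"wy": 0,"wz": 0,"grip": 0.05}
    - {"dx": 0,"dy": 0.1,"dz": 1,"wx": 0,"wy": 0,"wz": 0,"grip": 0.05}
    - {"dx": 0,"dy": 0.1,"dz": 1.5,"wx": 0,"wy": 0,"wz": 0,"grip": 0.05}
    - {"dx": 0,"dy": 0.1,"dz": 2,"wx": 0,"wy": 0,"wz": 0,"grip": 0.05}
    - {"dx": 0,"dy": 0.1,"dz": 2.3,"wx": 0,"wy": 0,"wz": 0,"grip": 0.05}

```text
t: 30.2
tool_pos: [0.6445, -0.1607, 0.093]
ee_rot: [3.141, 0.0, -1.664]
contact_force: [-9.1, 2.3, 26.3]
opening: 0.115
```

Emit:
carry_out:
  motion:
    - {"dx": 0,"dy": 0,"dz": 0,"wx": 0,"wy": 0,"wz": 0,"grip": 0.05}
    - {"dx": 0,"dy": 0,"dz": 0,"wx": 0,"wy": 0,"wz": 0,"grip": 0.05}
    - {"dx": 0,"dy": 0,"dz": 0,"wx": 0,"wy": 0,"wz": 0,"grip": 0.05}
    - {"dx": 0,"dy": 0,"dz": 0,"wx": 0,"wy": 0,"wz": 0,"grip": 0.05}
    - {"dx": 0,"dy": 0,"dz": 0,"wx": 0,"wy": 0,"wz": 0,"grip": 0.05}

```text
t: 30.7
tool_pos: [0.6445, -0.1607, 0.0931]
ee_rot: [3.141, 0.0, -1.664]
contact_force: [-4.6, 0.7, 7.6]
opening: 0.111
```

```bash
python3 - <<'E'
from h import *
to(0.6450,-0.1613,0.093,-1.664)
print(manip.get_state()['contact_force'])
E
```

```text
now [ 0.6445 -0.1607  0.0931] [ 3.1412e+00  2.0000e-04 -1.6641e+00] t 30.7 q7 -1.482 op 0.111
d [ 0.06 -0.06  0.01] w [0.0004 0.0002] wz -0.0001
[-4.63168191  0.7150184   7.64965458]
```

The collar is seated at 0.0931. Quarter turn next.

Emit:
carry_out:
  motion:
    - {"dx": 0,"dy": 0,"dz": -0.08,"wx": 0,"wy": 0,"wz": 0,"grip": 0.05}
    - {"dx": 0,"dy": 0,"dz": -0.08,"wx": 0,"wy": 0,"wz": -0.14,"grip": 0.05}
    - {"dx": 0,"dy": 0,"dz": -0.08,"wx": 0,"wy": 0,"wz": -0.28,"grip": 0.05}
    - {"dx": 0,"dy": 0,"dz": -0.08,"wx": 0,"wy": 0,"wz": -0.42,"grip": 0.05}
    - {"dx": 0,"dy": 0,"dz": -0.08,"wx": 0,"wy": 0,"wz": -0.56,"grip": 0.05}

```text
t: 31.2
tool_pos: [0.6452, -0.1606, 0.0931]
ee_rot: [-3.141, -0.0, -1.098]
contact_force: [0.2, 1.0, 1.2]
opening: 0.111
```

Emit:
carry_out:
  motion:
    - {"dx": 0,"dy": 0,"dz": 0,"wx": 0,"wy": 0,"wz": -0.14,"grip": 0.05}
    - {"dx": 0,"dy": 0,"dz": 0,"wx": 0,"wy": 0,"wz": -0.28,"grip": 0.05}
    - {"dx": 0,"dy": 0,"dz": 0,"wx": 0,"wy": 0,"wz": -0.42,"grip": 0.05}
    - {"dx": 0,"dy": 0,"dz": 0,"wx": 0,"wy": 0,"wz": -0.56,"grip": 0.05}
    - {"dx": 0,"dy": 0,"dz": 0,"wx": 0,"wy": 0,"wz": -0.7,"grip": 0.05}

```text
t: 31.7
tool_pos: [0.6452, -0.1605, 0.0931]
ee_rot: [-3.141, -0.001, -0.398]
contact_force: [-0.3, 0.6, 0.4]
opening: 0.115
```

Emit:
carry_out:
  motion:
    - {"dx": 0,"dy": 0,"dz": 0,"wx": 0,"wy": 0,"wz": -0.14,"grip": 0.05}
    - {"dx": 0,"dy": 0,"dz": 0,"wx": 0,"wy": 0,"wz": -0.28,"grip": 0.05}
    - {"dx": 0,"dy": 0,"dz": 0,"wx": 0,"wy": 0,"wz": -0.315,"grip": 0.05}
    - {"dx": 0,"dy": 0,"dz": 0,"wx": 0,"wy": 0,"wz": -0.315,"grip": 0.05}
    - {"dx": 0,"dy": 0,"dz": 0,"wx": 0,"wy": 0,"wz": -0.315,"grip": 0.05}

```text
t: 32.2
tool_pos: [0.6451, -0.1606, 0.0931]
ee_rot: [-3.141, -0.001, -0.09]
contact_force: [1.3, 1.2, 0.9]
opening: 0.114
```

```bash
python3 - <<'E'
from h import *
to(0.6445,-0.1607,0.092,-.093)
s=manip.get_state();print(s['contact_force'],s['ft_torque'])
im,c=snap('wrist','w18')
E
```

```text
now [ 0.6451 -0.1606  0.0931] [-3.1413e+00 -9.0000e-04 -9.0300e-02] t 32.2 q7 -0.134 op 0.114
d [-0.06  0.01  0.11] w [-0.0003 -0.0009] wz 0.0027
[1.27481931 1.18336742 0.88903158] [ 1.73967783e-01 -1.84555010e-01  1.69336594e-04]
```

View pics/w18.png

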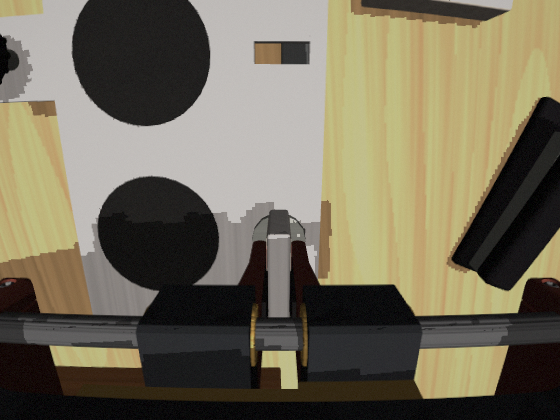

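Holder 2 is turned square in slot 0. I release, back off, and take pictures to check the holders, the level and the bottles.

Emit:
carry_out:
  motion:
    - {"dx": 0,"dy": 0,"dz": 0,"wx": 0,"wy": 0,"wz": 0,"grip": 0.6}
    - {"dx": 0,"dy": 0,"dz": 0,"wx": 0,"wy": 0,"wz": 0,"grip": 0.6}
    - {"dx": 0,"dy": 0,"dz": 0,"wx": 0,"wy": 0,"wz": 0,"grip": 0.6}
    - {"dx": 0,"dy": 0,"dz": 0,"wx": 0,"wy": 0,"wz": 0,"grip": 0.6}
    - {"dx": 0,"dy": 0,"dz": -4,"wx": 0,"wy": 0,"wz": 0,"grip": 0.6}

```text
t: 32.75
tool_pos: [0.6407, -0.1604, 0.128]
ee_rot: [-3.141, 0.01, -0.089]
contact_force: [1.0, -0.1, -0.1]
opening: 0.53
```

Emit:
carry_out:
  motion:
    - {"dx": 0,"dy": -4,"dz": -5,"wx": 0,"wy": 0,"wz": 0,"grip": 1}
    - {"dx": -4,"dy": -8,"dz": -10,"wx": 0,"wy": 0,"wz": 0,"grip": 1}
    - {"dx": -8,"dy": -12,"dz": -14,"wx": 0,"wy": 0,"wz": 0,"grip": 1}
    - {"dx": -11,"dy": -15,"dz": -14,"wx": 0,"wy": 0,"wz": 0,"grip": 1}
    - {"dx": -11,"dy": -15,"dz": -14,"wx": 0,"wy": 0,"wz": 0,"grip": 1}

```text
t: 33.25
tool_pos: [0.5474, 0.0003, 0.2745]
ee_rot: [-3.141, -0.002, -0.088]
contact_force: [0.3, 0.5, 0.2]
opening: 0.977
```

```bash
python3 - <<'E'
from h import *
to(0.527,0.332,0.2,-.09)
im,c=snap('wrist','w19'); np.save('c19.npy',c,allow_pickle=True)
t,_=snap('top','t19')
E
```

```text
now [5.474e-01 3.000e-04 2.745e-01] [-3.1415e+00 -1.6000e-03 -8.8400e-02] t 33.25 q7 -0.313 op 0.977
d [ -4.97 -32.86   7.45] w [-0.0001 -0.0016] wz 0.0016
```

View pics/w19.png

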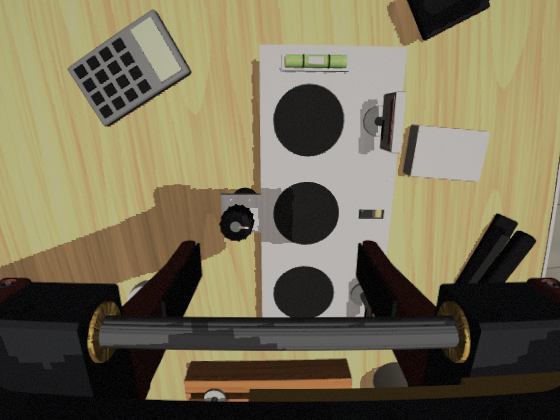

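View pics/t19.png

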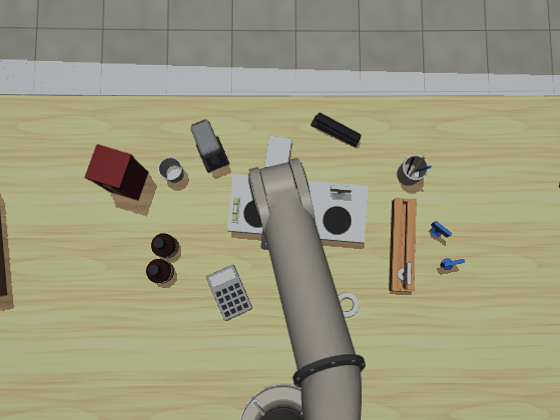

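The first bottle was knocked: it moved from (161,235) to (164,245), and the other is still at (159,271). Both holders stand with cards across. A quick check of the level before going on.

```bash
python3 - <<'E'
from h import *
im=cv2.imread('pics/w19.png'); crop(im,270,45,410,165,5,'w19c')
t=cv2.imread('pics/t19.png'); crop(t,135,220,190,290,8,'t19b')
to(0.59,0.33,0.26,1.57)
E
```

```text
now [0.547  0.0042 0.2762] [-3.1402 -0.004  -0.0812] t 33.35 q7 -0.312 op 0.999
d [  1.64 -32.82   1.67] w [-0.0014 -0.004 ] wz -1.6512
```

View pics/w19c.png

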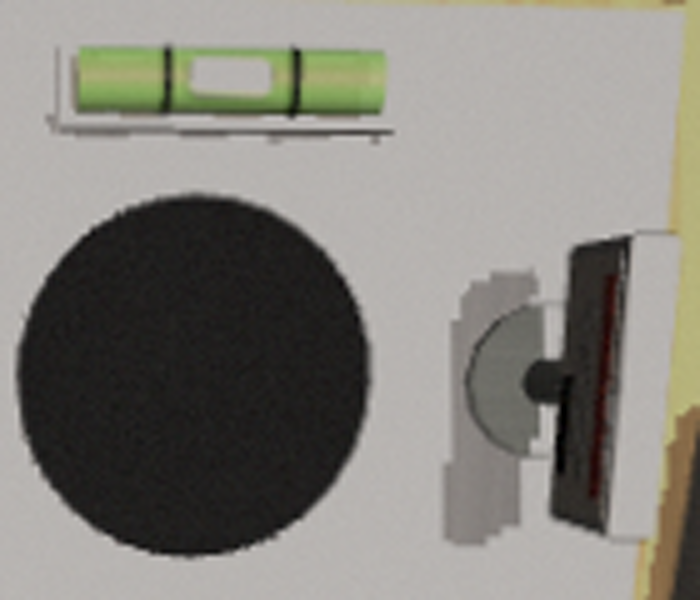

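View pics/t19b.png

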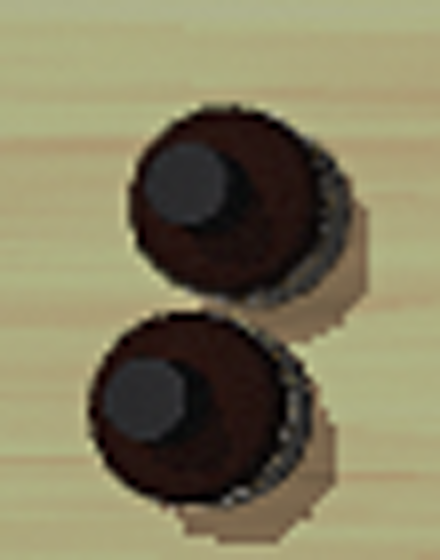

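The bubble (centre 230.5) matches the ring midpoint (231), so it is still level. I move to view the bottles.

Emit:
carry_out:
  motion:
    - {"dx": 1.6,"dy": -32.8,"dz": 1.6,"wx": 0,"wy": 0,"wz": -1.65,"grip": 1}
    - {"dx": 1.6,"dy": -32.8,"dz": 1.6,"wx": 0,"wy": 0,"wz": -1.65,"grip": 1}
    - {"dx": 1.6,"dy": -32.8,"dz": 1.6,"wx": 0,"wy": 0,"wz": -1.65,"grip": 1}
    - {"dx": 1.6,"dy": -32.8,"dz": 1.6,"wx": 0,"wy": 0,"wz": -1.65,"grip": 1}
    - {"dx": 1.6,"dy": -32.8,"dz": 1.6,"wx": 0,"wy": 0,"wz": -1.65,"grip": 1}

```text
t: 33.85
tool_pos: [0.5834, 0.2469, 0.2605]
ee_rot: [3.141, 0.0, 0.666]
contact_force: [1.2, -0.6, 0.2]
opening: 1.001
```

```bash
python3 - <<'E'
from h import *
to(0.59,0.33,0.26,1.57)
E
```

```text
now [0.5834 0.2469 0.2605] [3.1411e+00 1.0000e-04 6.6580e-01] t 33.85 q7 -0.065 op 1.001
d [ 5.66 -6.13  0.04] w [0.0005 0.0001] wz -0.9042
```

Emit:
carry_out:
  motion:
    - {"dx": 5.4,"dy": -5.9,"dz": 0,"wx": 0,"wy": 0,"wz": -0.9,"grip": 1}
    - {"dx": 5.4,"dy": -5.9,"dz": 0,"wx": 0,"wy": 0,"wz": -0.9,"grip": 1}
    - {"dx": 5.4,"dy": -5.9,"dz": 0,"wx": 0,"wy": 0,"wz": -0.9,"grip": 1}
    - {"dx": 5.4,"dy": -5.9,"dz": 0,"wx": 0,"wy": 0,"wz": -0.9,"grip": 1}
    - {"dx": 5.4,"dy": -5.9,"dz": 0,"wx": 0,"wy": 0,"wz": -0.9,"grip": 1}

```text
t: 34.35
tool_pos: [0.5896, 0.3252, 0.26]
ee_rot: [-3.141, 0.001, 1.417]
contact_force: [0.4, 0.2, 0.4]
opening: 1.0
```

Emit:
carry_out:
  motion:
    - {"dx": 0,"dy": 0,"dz": 0,"wx": 0,"wy": 0,"wz": -0.15,"grip": 1}
    - {"dx": 0,"dy": 0,"dz": 0,"wx": 0,"wy": 0,"wz": -0.15,"grip": 1}
    - {"dx": 0,"dy": 0,"dz": 0,"wx": 0,"wy": 0,"wz": -0.15,"grip": 1}
    - {"dx": 0,"dy": 0,"dz": 0,"wx": 0,"wy": 0,"wz": -0.15,"grip": 1}
    - {"dx": 0,"dy": 0,"dz": 0,"wx": 0,"wy": 0,"wz": -0.15,"grip": 1}

```text
t: 34.85
tool_pos: [0.5892, 0.3254, 0.2608]
ee_rot: [3.141, 0.0, 1.559]
contact_force: [0.1, 0.1, 0.5]
opening: 1.0
```

```bash
python3 - <<'E'
from h import *
to(0.59,0.33,0.26,1.57)
im,c=snap('wrist','w20'); np.save('c20.npy',c,allow_pickle=True)
t,_=snap('top','t20')
E
```

```text
now [0.5892 0.3254 0.2608] [3.1414e+00 2.0000e-04 1.5592e+00] t 34.85 q7 0.639 op 1.0
d [0.46 0.07 0.08] w [0.0002 0.0002] wz -0.0108
```

View pics/w20.png

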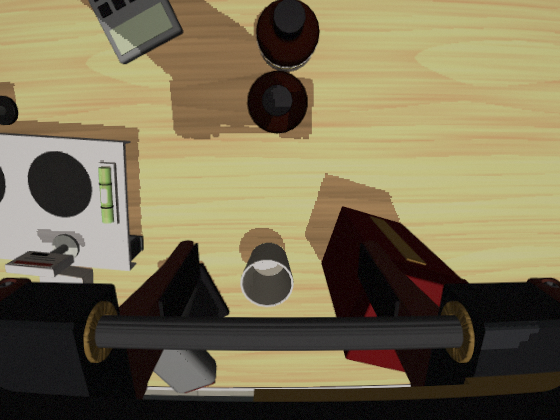

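Loose bottles: caps at (278,100) and (289,17). The look-alike is the dark tumbler at (268,275), which is to be left. An enlarged crop will confirm the caps.

```bash
python3 - <<'E'
from h import *
im=cv2.imread('pics/w20.png'); crop(im,235,0,335,140,4.2,'w20c')
E
```

```text
(no output)
```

View pics/w20c.png

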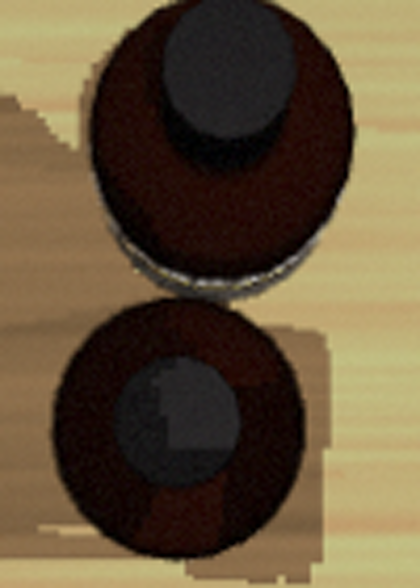

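```bash
python3 - <<'E'
from h import *
c=np.load('c20.npy',allow_pickle=True).item()
p=onz(c,[(235+177/4.2,421/4.2),(235+230/4.2,68/4.2)],.118); print(p)
ct=cams.calibration('top'); print(onz(ct,[(135+187/8,220+182/8),(135+145/8,220+399/8)],.118))
to(p[0,0],p[0,1],.17,1.57)
E
```

```text
[[0.50030459 0.32478235 0.118     ]
 [0.43068996 0.33645709 0.118     ]]
[[0.49929836 0.32300626 0.118     ]
 [0.42844513 0.33455304 0.118     ]]
now [0.5892 0.3255 0.2609] [3.1413e+00 1.0000e-04 1.5600e+00] t 34.95 q7 0.64 op 0.998
d [-0.17 -8.89  9.09] w [0.0003 0.0001] wz -0.01
```

Emit:
carry_out:
  motion:
    - {"dx": -0.1,"dy": -4,"dz": 1,"wx": 0,"wy": 0,"wz": -0.01,"grip": 0.65}
    - {"dx": -0.15,"dy": -8,"dz": 3,"wx": 0,"wy": 0,"wz": -0.01,"grip": 0.65}
    - {"dx": -0.15,"dy": -8.9,"dz": 7,"wx": 0,"wy": 0,"wz": -0.01,"grip": 0.65}
    - {"dx": -0.15,"dy": -8.9,"dz": 9.5,"wx": 0,"wy": 0,"wz": -0.01,"grip": 0.65}
    - {"dx": -0.15,"dy": -8.9,"dz": 9.5,"wx": 0,"wy": 0,"wz": -0.01,"grip": 0.65}

```text
t: 35.45
tool_pos: [0.4984, 0.323, 0.1628]
ee_rot: [-3.137, 0.004, 1.571]
contact_force: [-0.4, -0.7, -0.6]
opening: 0.651
```

Emit:
carry_out:
  motion:
    - {"dx": 0,"dy": 0,"dz": 0,"wx": 0,"wy": 0,"wz": 0,"grip": 0.65}
    - {"dx": 0,"dy": 0,"dz": 0,"wx": 0,"wy": 0,"wz": 0,"grip": 0.65}
    - {"dx": 0,"dy": 0,"dz": 0,"wx": 0,"wy": 0,"wz": 0,"grip": 0.65}
    - {"dx": 0,"dy": 0,"dz": 0,"wx": 0,"wy": 0,"wz": 0,"grip": 0.65}
    - {"dx": 0,"dy": 0,"dz": 0,"wx": 0,"wy": 0,"wz": 0,"grip": 0.65}

```text
t: 35.95
tool_pos: [0.5005, 0.325, 0.1664]
ee_rot: [3.141, -0.0, 1.571]
contact_force: [0.2, 0.7, 0.5]
opening: 0.652
```

```bash
python3 - <<'E'
from h import *
to(.5003,.3245,.086,1.57)
im,c=snap('wrist','w21')
E
```

```text
now [0.5005 0.325  0.1664] [ 3.1407e+00 -5.0000e-04  1.5707e+00] t 35.95 q7 0.507 op 0.652
d [-0.06 -0.03  8.04] w [ 0.0009 -0.0005] wz 0.0007
```

View pics/w21.png

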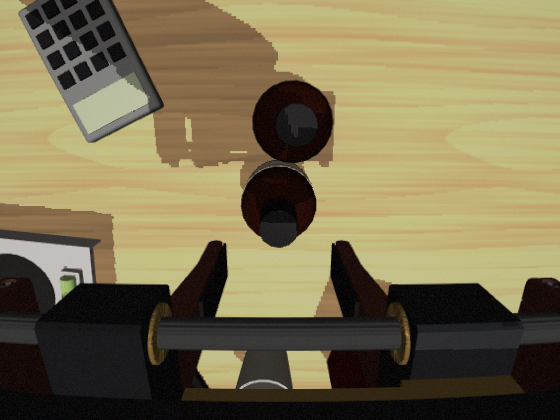

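```bash
python3 - <<'E'
from h import *
c=cams.calibration('wrist'); print(onz(c,[(279,229),(297,125)],.118)); print(proj(c,[[.5005,.325,.118]]))
E
```

```text
[[0.50004834 0.32493381 0.118     ]
 [0.43005769 0.33631974 0.118     ]]
[[279.09540246 229.61342679]]
```

Emit:
carry_out:
  motion:
    - {"dx": 0,"dy": 0,"dz": 3,"wx": 0,"wy": 0,"wz": 0,"grip": 0.65}
    - {"dx": 0,"dy": 0,"dz": 6,"wx": 0,"wy": 0,"wz": 0,"grip": 0.65}
    - {"dx": 0,"dy": 0,"dz": 8,"wx": 0,"wy": 0,"wz": 0,"grip": 0.65}
    - {"dx": 0,"dy": 0,"dz": 8,"wx": 0,"wy": 0,"wz": 0,"grip": 0.65}
    - {"dx": 0,"dy": 0,"dz": 8,"wx": 0,"wy": 0,"wz": 0,"grip": 0.5}
  newtons: 30

```text
t: 36.5
tool_pos: [0.5002, 0.3252, 0.0862]
ee_rot: [-3.141, -0.0, 1.571]
contact_force: [0.5, -0.0, 1.0]
opening: 0.598
```

Emit:
carry_out:
  motion:
    - {"dx": 0,"dy": 0,"dz": 0,"wx": 0,"wy": 0,"wz": 0,"grip": 0.4}
    - {"dx": 0,"dy": 0,"dz": 0,"wx": 0,"wy": 0,"wz": 0,"grip": 0.2}
    - {"dx": 0,"dy": 0,"dz": 0,"wx": 0,"wy": 0,"wz": 0,"grip": 0.2}
    - {"dx": 0,"dy": 0,"dz": 0,"wx": 0,"wy": 0,"wz": 0,"grip": 0.2}
    - {"dx": 0,"dy": 0,"dz": 0,"wx": 0,"wy": 0,"wz": 0,"grip": 0.2}

```text
t: 37.0
tool_pos: [0.5007, 0.325, 0.0867]
ee_rot: [3.14, -0.0, 1.571]
contact_force: [-1.0, -1.3, 6.5]
opening: 0.314
```

```bash
python3 - <<'E'
from h import *
to(.5003,.3245,.086,1.57)
print(manip.get_state()['contact_force'])
E
```

```text
now [0.5007 0.325  0.0867] [ 3.1403e+00 -2.0000e-04  1.5707e+00] t 37.0 q7 0.435 op 0.314
d [-0.05 -0.04  0.07] w [ 0.0012 -0.0002] wz 0.0007
[-1.00009453 -1.26015436  6.46657315]
```

The cap is gripped (28 mm). I lift and check that the bottle came with it.

Emit:
carry_out:
  motion:
    - {"dx": 0,"dy": 0,"dz": -2,"wx": 0,"wy": 0,"wz": 0,"grip": 0.2}
    - {"dx": 0,"dy": 0,"dz": -5,"wx": 0,"wy": 0,"wz": 0,"grip": 0.2}
    - {"dx": 0,"dy": 0,"dz": -8,"wx": 0,"wy": 0,"wz": 0,"grip": 0.2}
    - {"dx": 0,"dy": 0,"dz": -11,"wx": 0,"wy": 0,"wz": 0,"grip": 0.2}
    - {"dx": -3,"dy": 0,"dz": -12,"wx": 0,"wy": 0,"wz": 0,"grip": 0.2}

```text
t: 37.5
tool_pos: [0.4995, 0.3001, 0.209]
ee_rot: [3.139, -0.006, 1.577]
contact_force: [0.9, 1.2, -3.6]
opening: 0.313
```

```bash
python3 - <<'E'
from h import *
to(.587,.0655,.19,1.57)
print(manip.get_state()['contact_force'])
E
```

```text
now [0.4995 0.3001 0.209 ] [ 3.1387 -0.0064  1.5768] t 37.5 q7 0.588 op 0.313
d [-23.52   8.6    1.78] w [ 0.0029 -0.0064] wz 0.0067
[ 0.8703774   1.21931813 -3.62037941]
```

Emit:
carry_out:
  motion:
    - {"dx": -4,"dy": 1.5,"dz": 0,"wx": 0,"wy": 0,"wz": 0,"grip": 0.2}
    - {"dx": -8,"dy": 3,"dz": 0,"wx": 0,"wy": 0,"wz": 0,"grip": 0.2}
    - {"dx": -12,"dy": 4.5,"dz": 0,"wx": 0,"wy": 0,"wz": 0,"grip": 0.2}
    - {"dx": -16,"dy": 6,"dz": 0,"wx": 0,"wy": 0,"wz": 0,"grip": 0.2}
    - {"dx": -19,"dy": 7,"dz": 0,"wx": 0,"wy": 0,"wz": 0,"grip": 0.2}

```text
t: 38.0
tool_pos: [0.5704, 0.101, 0.2048]
ee_rot: [-3.14, 0.002, 1.568]
contact_force: [1.0, -0.6, -4.7]
opening: 0.313
```

Emit:
carry_out:
  motion:
    - {"dx": -2,"dy": 0.8,"dz": 0,"wx": 0,"wy": 0,"wz": 0,"grip": 0.2}
    - {"dx": -4,"dy": 1.6,"dz": 0,"wx": 0,"wy": 0,"wz": 0,"grip": 0.2}
    - {"dx": -4,"dy": 1.6,"dz": 0,"wx": 0,"wy": 0,"wz": 0,"grip": 0.2}
    - {"dx": -4,"dy": 1.6,"dz": 0.5,"wx": 0,"wy": 0,"wz": 0,"grip": 0.2}
    - {"dx": -4,"dy": 1.6,"dz": 1,"wx": 0,"wy": 0,"wz": 0,"grip": 0.2}

```text
t: 38.5
tool_pos: [0.5854, 0.0662, 0.1952]
ee_rot: [-3.141, -0.001, 1.573]
contact_force: [-0.8, 0.4, -4.1]
opening: 0.31
```

```bash
python3 - <<'E'
from h import *
to(.587,.0655,.147,1.57)
print(manip.get_state()['contact_force'])
im,c=snap('wrist','w22'); s,_=snap('scene','s22'); crop(s,220,120,400,280,3.5,'s22c')
E
```

```text
now [0.5854 0.0662 0.1952] [-3.1408e+00 -6.0000e-04  1.5726e+00] t 38.5 q7 1.016 op 0.31
d [-0.07  0.16  4.82] w [-0.0008 -0.0006] wz 0.0026
[-0.83903034  0.3534481  -4.1260978 ]
```

View pics/w22.png

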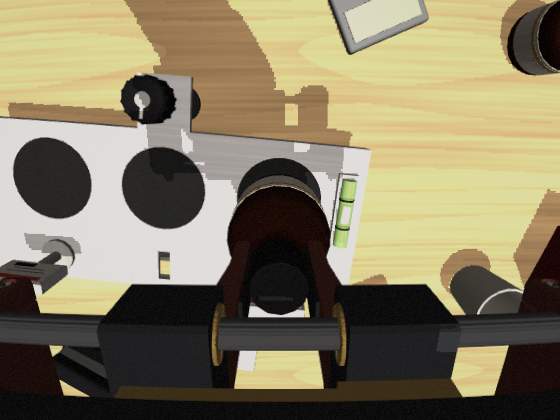

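View pics/s22c.png

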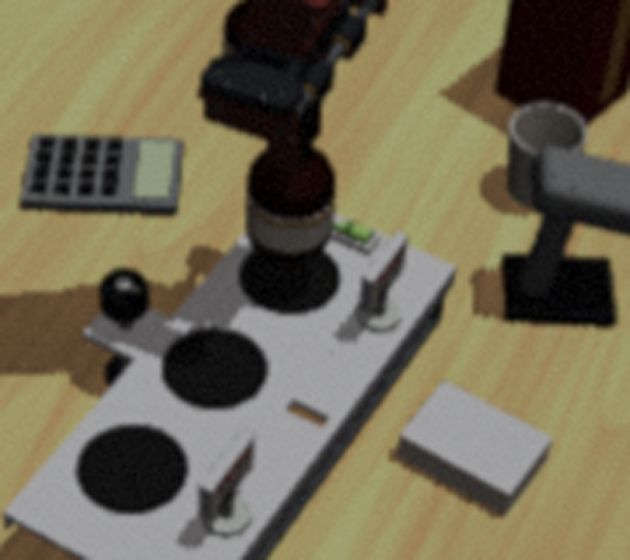

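The bottle hangs upright over pad 2, with its card at (385,275) in the scene crop. I lower it.

Emit:
carry_out:
  motion:
    - {"dx": 0,"dy": 0.15,"dz": 1,"wx": 0,"wy": 0,"wz": 0,"grip": 0.2}
    - {"dx": 0,"dy": 0.15,"dz": 2.5,"wx": 0,"wy": 0,"wz": 0,"grip": 0.2}
    - {"dx": 0,"dy": 0.15,"dz": 3.7,"wx": 0,"wy": 0,"wz": 0,"grip": 0.2}
    - {"dx": 0,"dy": 0.15,"dz": 4.2,"wx": 0,"wy": 0,"wz": 0,"grip": 0.2}
    - {"dx": 0,"dy": 0.15,"dz": 4.2,"wx": 0,"wy": 0,"wz": 0,"grip": 0.2}

```text
t: 39.1
tool_pos: [0.5869, 0.0647, 0.1524]
ee_rot: [-3.139, 0.0, 1.571]
contact_force: [-0.8, -0.2, -4.1]
opening: 0.314
```

Emit:
carry_out:
  motion:
    - {"dx": 0,"dy": 0,"dz": 0,"wx": 0,"wy": 0,"wz": 0,"grip": 0.2}
    - {"dx": 0,"dy": 0,"dz": 0,"wx": 0,"wy": 0,"wz": 0,"grip": 0.2}
    - {"dx": 0,"dy": 0,"dz": 0,"wx": 0,"wy": 0,"wz": 0,"grip": 0.2}
    - {"dx": 0,"dy": 0,"dz": 0,"wx": 0,"wy": 0,"wz": 0,"grip": 0.2}
    - {"dx": 0,"dy": 0,"dz": 0,"wx": 0,"wy": 0,"wz": 0,"grip": 0.2}

```text
t: 39.6
tool_pos: [0.5879, 0.0649, 0.1541]
ee_rot: [3.141, 0.0, 1.571]
contact_force: [-0.2, 0.6, -4.0]
opening: 0.313
```

```bash
python3 - <<'E'
from h import *
to(.587,.0655,.1467,1.57)
print(manip.get_state()['contact_force'])
im,c=snap('wrist','w23'); crop(im,200,130,380,340,2.8,'w23c')
E
```

```text
now [0.5879 0.0649 0.1541] [3.1411 0.     1.5709] t 39.6 q7 0.982 op 0.313
d [ 0.06 -0.09  0.74] w [0.0005 0.    ] wz 0.0009
[-0.1829103   0.56944676 -3.96153831]
```

View pics/w23c.png

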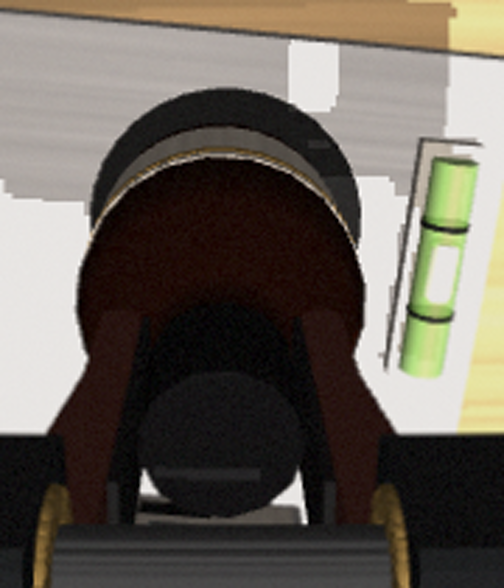

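Emit:
carry_out:
  motion:
    - {"dx": 0,"dy": -0.07,"dz": 0.2,"wx": 0,"wy": 0,"wz": 0,"grip": 0.2}
    - {"dx": 0,"dy": -0.07,"dz": 0.4,"wx": 0,"wy": 0,"wz": 0,"grip": 0.2}
    - {"dx": 0,"dy": -0.07,"dz": 0.6,"wx": 0,"wy": 0,"wz": 0,"grip": 0.2}
    - {"dx": 0,"dy": -0.07,"dz": 0.7,"wx": 0,"wy": 0,"wz": 0,"grip": 0.2}
    - {"dx": 0,"dy": -0.07,"dz": 0.75,"wx": 0,"wy": 0,"wz": 0,"grip": 0.2}

```text
t: 40.15
tool_pos: [0.5871, 0.0648, 0.1469]
ee_rot: [3.141, 0.0, 1.571]
contact_force: [-3.1, -1.2, 5.9]
opening: 0.316
```

Emit:
carry_out:
  motion:
    - {"dx": 0,"dy": 0,"dz": 0,"wx": 0,"wy": 0,"wz": 0,"grip": 0.2}
    - {"dx": 0,"dy": 0,"dz": 0,"wx": 0,"wy": 0,"wz": 0,"grip": 0.2}
    - {"dx": 0,"dy": 0,"dz": 0,"wx": 0,"wy": 0,"wz": 0,"grip": 0.2}
    - {"dx": 0,"dy": 0,"dz": 0,"wx": 0,"wy": 0,"wz": 0,"grip": 0.2}
    - {"dx": 0,"dy": 0,"dz": 0,"wx": 0,"wy": 0,"wz": 0,"grip": 0.2}

```text
t: 40.65
tool_pos: [0.5871, 0.0648, 0.1469]
ee_rot: [3.141, 0.0, 1.571]
contact_force: [-2.8, -0.6, 5.1]
opening: 0.311
```

It is seated on the pad (wrist load went from -4 N to +5 N). I release and go up.

Emit:
carry_out:
  motion:
    - {"dx": 0,"dy": 0,"dz": -0.05,"wx": 0,"wy": 0,"wz": 0,"grip": 0.2}
    - {"dx": 0,"dy": 0,"dz": -0.05,"wx": 0,"wy": 0,"wz": 0,"grip": 0.6}
    - {"dx": 0,"dy": 0,"dz": -0.05,"wx": 0,"wy": 0,"wz": 0,"grip": 0.6}
    - {"dx": 0,"dy": 0,"dz": -0.05,"wx": 0,"wy": 0,"wz": 0,"grip": 0.6}
    - {"dx": 0,"dy": 0,"dz": -0.05,"wx": 0,"wy": 0,"wz": 0,"grip": 0.6}

```text
t: 41.15
tool_pos: [0.5872, 0.0651, 0.1469]
ee_rot: [3.141, -0.0, 1.571]
contact_force: [-0.6, -1.0, 0.8]
opening: 0.595
```

Emit:
carry_out:
  motion:
    - {"dx": 0,"dy": 0,"dz": -2,"wx": 0,"wy": 0,"wz": 0,"grip": 0.6}
    - {"dx": 0,"dy": 0,"dz": -5,"wx": 0,"wy": 0,"wz": 0,"grip": 0.6}
    - {"dx": 0,"dy": 0,"dz": -8,"wx": 0,"wy": 0,"wz": 0,"grip": 0.6}
    - {"dx": 3,"dy": 0,"dz": -9,"wx": 0,"wy": 0,"wz": 0,"grip": 0.6}
    - {"dx": 7,"dy": -2,"dz": -9,"wx": 0,"wy": 0,"wz": 0,"grip": 0.6}

```text
t: 41.65
tool_pos: [0.5702, 0.1336, 0.2387]
ee_rot: [3.137, -0.001, 1.564]
contact_force: [0.8, 0.7, -0.4]
opening: 0.603
```

```bash
python3 - <<'E'
from h import *
to(.4303,.3364,.1664,1.57)
t,_=snap('top','t24'); crop(t,130,170,290,300,4.8,'t24c')
E
```

```text
now [0.5702 0.1336 0.2387] [ 3.1369e+00 -9.0000e-04  1.5644e+00] t 41.65 q7 0.919 op 0.603
d [ 20.18 -14.16   7.19] w [ 0.0047 -0.0009] wz -0.0056
```

View pics/t24c.png

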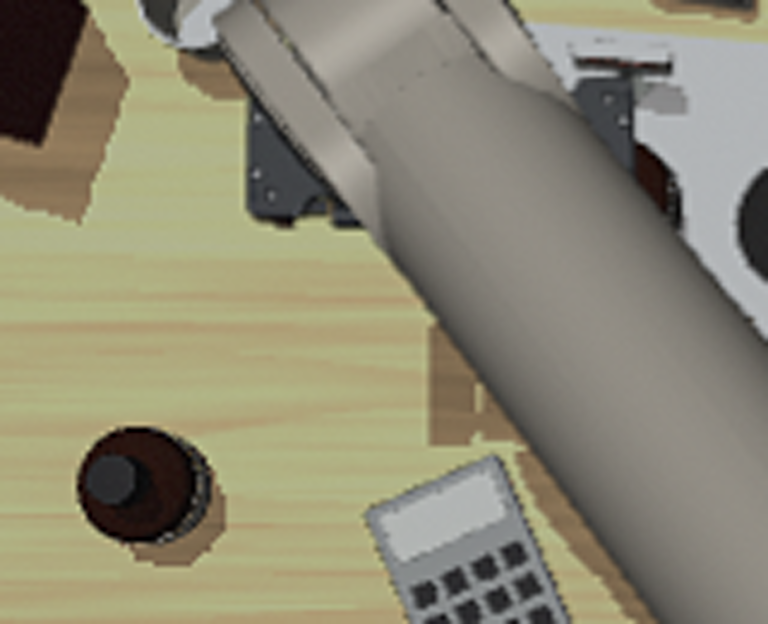

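The second bottle has not moved (cap at (153,270)). I go above it.

Emit:
carry_out:
  motion:
    - {"dx": 20,"dy": -14,"dz": 5,"wx": 0,"wy": 0,"wz": 0,"grip": 0.65}
    - {"dx": 20,"dy": -14,"dz": 5,"wx": 0,"wy": 0,"wz": 0,"grip": 0.65}
    - {"dx": 20,"dy": -14,"dz": 5,"wx": 0,"wy": 0,"wz": 0,"grip": 0.65}
    - {"dx": 20,"dy": -14,"dz": 5,"wx": 0,"wy": 0,"wz": 0,"grip": 0.65}
    - {"dx": 20,"dy": -14,"dz": 5,"wx": 0,"wy": 0,"wz": 0,"grip": 0.65}

```text
t: 42.2
tool_pos: [0.4257, 0.3362, 0.1866]
ee_rot: [3.141, -0.0, 1.571]
contact_force: [0.7, 0.3, 0.6]
opening: 0.65
```

Emit:
carry_out:
  motion:
    - {"dx": 0,"dy": 0,"dz": 0,"wx": 0,"wy": 0,"wz": 0,"grip": 0.65}
    - {"dx": 0,"dy": 0,"dz": 0,"wx": 0,"wy": 0,"wz": 0,"grip": 0.65}
    - {"dx": 0,"dy": 0,"dz": 0,"wx": 0,"wy": 0,"wz": 0,"grip": 0.65}
    - {"dx": 0,"dy": 0,"dz": 0,"wx": 0,"wy": 0,"wz": 0,"grip": 0.65}
    - {"dx": 0,"dy": 0,"dz": 0,"wx": 0,"wy": 0,"wz": 0,"grip": 0.65}

```text
t: 42.7
tool_pos: [0.4281, 0.3337, 0.1869]
ee_rot: [3.141, 0.0, 1.568]
contact_force: [-0.3, -0.5, 0.9]
opening: 0.652
```

```bash
python3 - <<'E'
from h import *
to(.4303,.3364,.086,1.57)
im,c=snap('wrist','w25'); print(proj(c,[[.4303,.3364,.118]]))
E
```

```text
now [0.4281 0.3337 0.1869] [3.1412e+00 2.0000e-04 1.5683e+00] t 42.7 q7 0.437 op 0.652
d [ 0.27  0.22 10.09] w [0.0004 0.0002] wz -0.0017
[[282.63332909 222.78988251]]
```

View pics/w25.png

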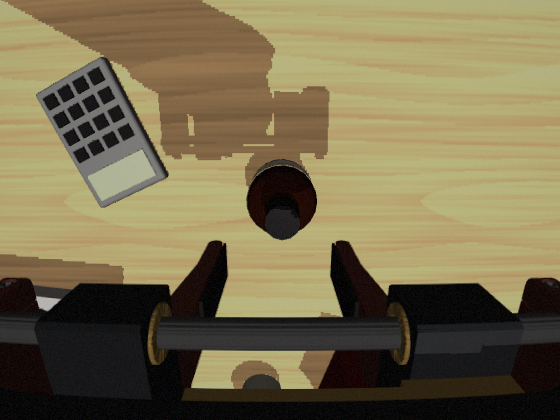

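The cap is at (282,223), as predicted. I lower and grip.

Emit:
carry_out:
  motion:
    - {"dx": 0.25,"dy": 0.2,"dz": 1,"wx": 0,"wy": 0,"wz": 0,"grip": 0.65}
    - {"dx": 0.25,"dy": 0.2,"dz": 4,"wx": 0,"wy": 0,"wz": 0,"grip": 0.65}
    - {"dx": 0.25,"dy": 0.2,"dz": 7,"wx": 0,"wy": 0,"wz": 0,"grip": 0.65}
    - {"dx": 0.25,"dy": 0.2,"dz": 9.5,"wx": 0,"wy": 0,"wz": 0,"grip": 0.65}
    - {"dx": 0.25,"dy": 0.2,"dz": 10,"wx": 0,"wy": 0,"wz": 0,"grip": 0.65}
  newtons: 30

```text
t: 43.25
tool_pos: [0.4277, 0.3356, 0.0836]
ee_rot: [-3.137, 0.003, 1.571]
contact_force: [-0.5, 0.5, -0.4]
opening: 0.649
```

Emit:
carry_out:
  motion:
    - {"dx": 0,"dy": 0,"dz": 0,"wx": 0,"wy": 0,"wz": 0,"grip": 0.65}
    - {"dx": 0,"dy": 0,"dz": 0,"wx": 0,"wy": 0,"wz": 0,"grip": 0.4}
    - {"dx": 0,"dy": 0,"dz": 0,"wx": 0,"wy": 0,"wz": 0,"grip": 0.2}
    - {"dx": 0,"dy": 0,"dz": 0,"wx": 0,"wy": 0,"wz": 0,"grip": 0.2}
    - {"dx": 0,"dy": 0,"dz": 0,"wx": 0,"wy": 0,"wz": 0,"grip": 0.2}

```text
t: 43.75
tool_pos: [0.4294, 0.3374, 0.0875]
ee_rot: [3.141, -0.0, 1.571]
contact_force: [-0.4, -1.6, 2.3]
opening: 0.323
```

Emit:
carry_out:
  motion:
    - {"dx": 0,"dy": 0,"dz": 0,"wx": 0,"wy": 0,"wz": 0,"grip": 0.2}
    - {"dx": 0,"dy": 0,"dz": 0,"wx": 0,"wy": 0,"wz": 0,"grip": 0.2}
    - {"dx": 0,"dy": 0,"dz": 0,"wx": 0,"wy": 0,"wz": 0,"grip": 0.2}
    - {"dx": 0,"dy": 0,"dz": 0,"wx": 0,"wy": 0,"wz": 0,"grip": 0.2}
    - {"dx": 0,"dy": 0,"dz": 0,"wx": 0,"wy": 0,"wz": 0,"grip": 0.2}

```text
t: 44.25
tool_pos: [0.4294, 0.3373, 0.0874]
ee_rot: [3.141, 0.0, 1.571]
contact_force: [-0.4, -2.1, 5.5]
opening: 0.314
```

```bash
python3 - <<'E'
from h import *
to(.4303,.3364,.086,1.57)
E
```

```text
now [0.4294 0.3373 0.0874] [3.1407e+00 2.0000e-04 1.5706e+00] t 44.25 q7 0.321 op 0.314
d [-0.09  0.09  0.14] w [0.0009 0.0002] wz 0.0006
```

Emit:
carry_out:
  motion:
    - {"dx": 0,"dy": 0,"dz": -2,"wx": 0,"wy": 0,"wz": 0,"grip": 0.2}
    - {"dx": 0,"dy": 0,"dz": -6,"wx": 0,"wy": 0,"wz": 0,"grip": 0.2}
    - {"dx": 0,"dy": 0,"dz": -10,"wx": 0,"wy": 0,"wz": 0,"grip": 0.2}
    - {"dx": 0,"dy": 0,"dz": -14,"wx": 0,"wy": 0,"wz": 0,"grip": 0.2}
    - {"dx": -3,"dy": 0,"dz": -18,"wx": 0,"wy": 0,"wz": 0,"grip": 0.2}

```text
t: 44.75
tool_pos: [0.4274, 0.3105, 0.2682]
ee_rot: [-3.14, -0.004, 1.576]
contact_force: [1.5, -2.2, -3.0]
opening: 0.315
```

```bash
python3 - <<'E'
from h import *
to(.5665,-.1533,.27,1.57)
print(manip.get_state()['contact_force'])
E
```

```text
now [0.4274 0.3105 0.2682] [-3.1404 -0.0036  1.5764] t 44.75 q7 0.571 op 0.315
d [-46.45  13.65  -0.36] w [-0.0012 -0.0036] wz 0.0064
[ 1.47331851 -2.23416442 -2.97046776]
```

Emit:
carry_out:
  motion:
    - {"dx": -4,"dy": 1.2,"dz": 0,"wx": 0,"wy": 0,"wz": 0,"grip": 0.2}
    - {"dx": -8.5,"dy": 2.5,"dz": 0,"wx": 0,"wy": 0,"wz": 0,"grip": 0.2}
    - {"dx": -13,"dy": 3.8,"dz": 0,"wx": 0,"wy": 0,"wz": 0,"grip": 0.2}
    - {"dx": -17.5,"dy": 5.1,"dz": 0,"wx": 0,"wy": 0,"wz": 0,"grip": 0.2}
    - {"dx": -22,"dy": 6.4,"dz": 0,"wx": 0,"wy": 0,"wz": 0,"grip": 0.2}

```text
t: 45.25
tool_pos: [0.4925, 0.0853, 0.2663]
ee_rot: [-3.141, 0.0, 1.571]
contact_force: [0.6, 0.4, -3.3]
opening: 0.311
```

Emit:
carry_out:
  motion:
    - {"dx": -4.5,"dy": 1.3,"dz": 0,"wx": 0,"wy": 0,"wz": 0,"grip": 0.2}
    - {"dx": -9,"dy": 2.6,"dz": 0,"wx": 0,"wy": 0,"wz": 0,"grip": 0.2}
    - {"dx": -13.5,"dy": 4,"dz": 0,"wx": 0,"wy": 0,"wz": 0,"grip": 0.2}
    - {"dx": -18,"dy": 5.3,"dz": 0,"wx": 0,"wy": 0,"wz": 0,"grip": 0.2}
    - {"dx": -21,"dy": 6.5,"dz": 0,"wx": 0,"wy": 0,"wz": 0,"grip": 0.2}

```text
t: 45.75
tool_pos: [0.5574, -0.1269, 0.2656]
ee_rot: [-3.14, 0.001, 1.567]
contact_force: [-0.1, 0.4, -3.1]
opening: 0.316
```

```bash
python3 - <<'E'
from h import *
to(.5665,-.1533,.19,1.57)
E
```

```text
now [ 0.5574 -0.1269  0.2656] [-3.1396e+00  1.0000e-03  1.5673e+00] t 45.75 q7 1.444 op 0.316
d [-2.63  0.93  7.56] w [-0.002  0.001] wz -0.0027
```

Emit:
carry_out:
  motion:
    - {"dx": -2.4,"dy": 0.6,"dz": 0,"wx": 0,"wy": 0,"wz": 0,"grip": 0.2}
    - {"dx": -2.4,"dy": 0.6,"dz": 2,"wx": 0,"wy": 0,"wz": 0,"grip": 0.2}
    - {"dx": -2.4,"dy": 0.6,"dz": 5,"wx": 0,"wy": 0,"wz": 0,"grip": 0.2}
    - {"dx": -2.4,"dy": 0.6,"dz": 8,"wx": 0,"wy": 0,"wz": 0,"grip": 0.2}
    - {"dx": -2.4,"dy": 0.6,"dz": 10,"wx": 0,"wy": 0,"wz": 0,"grip": 0.2}

```text
t: 46.25
tool_pos: [0.5622, -0.1465, 0.1638]
ee_rot: [-3.138, -0.001, 1.571]
contact_force: [-0.3, 0.1, -3.6]
opening: 0.316
```

Emit:
carry_out:
  motion:
    - {"dx": 0,"dy": 0,"dz": 0,"wx": 0,"wy": 0,"wz": 0,"grip": 0.2}
    - {"dx": 0,"dy": 0,"dz": 0,"wx": 0,"wy": 0,"wz": 0,"grip": 0.2}
    - {"dx": 0,"dy": 0,"dz": 0,"wx": 0,"wy": 0,"wz": 0,"grip": 0.2}
    - {"dx": 0,"dy": 0,"dz": 0,"wx": 0,"wy": 0,"wz": 0,"grip": 0.2}
    - {"dx": 0,"dy": 0,"dz": 0,"wx": 0,"wy": 0,"wz": 0,"grip": 0.2}

```text
t: 46.75
tool_pos: [0.5646, -0.1467, 0.1678]
ee_rot: [3.14, 0.001, 1.571]
contact_force: [-0.3, 0.2, -3.7]
opening: 0.313
```

```bash
python3 - <<'E'
from h import *
to(.5668,-.1533,.1474,1.57)
im,c=snap('wrist','w26')
E
```

```text
now [ 0.5646 -0.1467  0.1678] [3.1400e+00 6.0000e-04 1.5708e+00] t 46.75 q7 1.403 op 0.313
d [-0.66  0.22  2.04] w [0.0016 0.0006] wz 0.0008
```

View pics/w26.png

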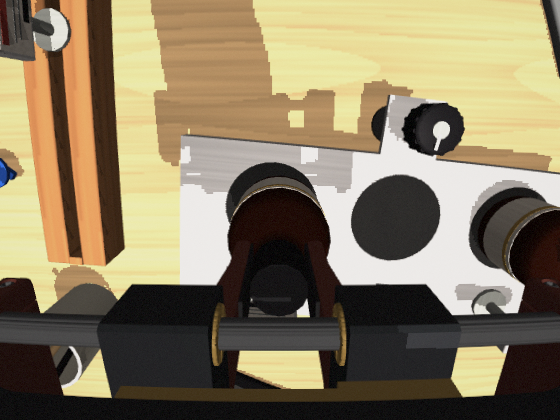

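The bottle is over pad 0, slightly off (pad at (271,205)). I correct and lower.

Emit:
carry_out:
  motion:
    - {"dx": -0.66,"dy": 0.22,"dz": 0,"wx": 0,"wy": 0,"wz": 0,"grip": 0.2}
    - {"dx": -0.66,"dy": 0.22,"dz": 0.5,"wx": 0,"wy": 0,"wz": 0,"grip": 0.2}
    - {"dx": -0.66,"dy": 0.22,"dz": 1,"wx": 0,"wy": 0,"wz": 0,"grip": 0.2}
    - {"dx": -0.66,"dy": 0.22,"dz": 1.3,"wx": 0,"wy": 0,"wz": 0,"grip": 0.2}
    - {"dx": -0.66,"dy": 0.22,"dz": 1.3,"wx": 0,"wy": 0,"wz": 0,"grip": 0.2}

```text
t: 47.3
tool_pos: [0.5657, -0.153, 0.153]
ee_rot: [-3.14, -0.001, 1.571]
contact_force: [0.3, -0.2, -3.9]
opening: 0.314
```

Emit:
carry_out:
  motion:
    - {"dx": 0,"dy": 0,"dz": 0,"wx": 0,"wy": 0,"wz": 0,"grip": 0.2}
    - {"dx": 0,"dy": 0,"dz": 0,"wx": 0,"wy": 0,"wz": 0,"grip": 0.2}
    - {"dx": 0,"dy": 0,"dz": 0,"wx": 0,"wy": 0,"wz": 0,"grip": 0.2}
    - {"dx": 0,"dy": 0,"dz": 0,"wx": 0,"wy": 0,"wz": 0,"grip": 0.2}
    - {"dx": 0,"dy": 0,"dz": 0,"wx": 0,"wy": 0,"wz": 0,"grip": 0.2}

```text
t: 47.8
tool_pos: [0.5663, -0.1532, 0.154]
ee_rot: [3.141, 0.0, 1.571]
contact_force: [0.8, 0.1, -3.4]
opening: 0.313
```

```bash
python3 - <<'E'
from h import *
to(.5668,-.1533,.1474,1.57)
im,c=snap('wrist','w27'); crop(im,200,130,380,340,2.8,'w27c')
E
```

```text
now [ 0.5663 -0.1532  0.154 ] [3.1414e+00 1.0000e-04 1.5709e+00] t 47.8 q7 1.402 op 0.313
d [-0.01  0.05  0.66] w [0.0002 0.0001] wz 0.0009
```

View pics/w27c.png

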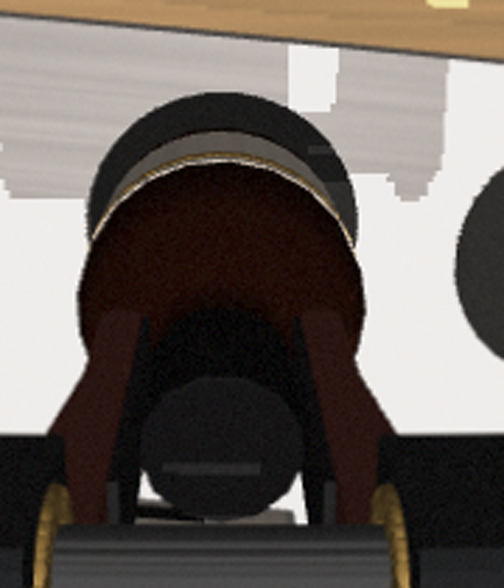

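The bottle is centred (pad centre near column 222, bottle near 222). I set it down, release and lift away.

Emit:
carry_out:
  motion:
    - {"dx": 0,"dy": 0,"dz": 0.2,"wx": 0,"wy": 0,"wz": 0,"grip": 0.2}
    - {"dx": 0,"dy": 0,"dz": 0.4,"wx": 0,"wy": 0,"wz": 0,"grip": 0.2}
    - {"dx": 0,"dy": 0,"dz": 0.55,"wx": 0,"wy": 0,"wz": 0,"grip": 0.2}
    - {"dx": 0,"dy": 0,"dz": 0.65,"wx": 0,"wy": 0,"wz": 0,"grip": 0.2}
    - {"dx": 0,"dy": 0,"dz": 0.7,"wx": 0,"wy": 0,"wz": 0,"grip": 0.2}

```text
t: 48.35
tool_pos: [0.5664, -0.1532, 0.1475]
ee_rot: [3.141, 0.0, 1.571]
contact_force: [-2.8, 0.6, 6.6]
opening: 0.314
```

Emit:
carry_out:
  motion:
    - {"dx": 0,"dy": 0,"dz": 0,"wx": 0,"wy": 0,"wz": 0,"grip": 0.2}
    - {"dx": 0,"dy": 0,"dz": 0,"wx": 0,"wy": 0,"wz": 0,"grip": 0.2}
    - {"dx": 0,"dy": 0,"dz": 0,"wx": 0,"wy": 0,"wz": 0,"grip": 0.2}
    - {"dx": 0,"dy": 0,"dz": 0,"wx": 0,"wy": 0,"wz": 0,"grip": 0.2}
    - {"dx": 0,"dy": 0,"dz": 0,"wx": 0,"wy": 0,"wz": 0,"grip": 0.2}

```text
t: 48.85
tool_pos: [0.5664, -0.1533, 0.1475]
ee_rot: [3.141, 0.0, 1.571]
contact_force: [-3.0, 0.1, 6.0]
opening: 0.314
```

Emit:
carry_out:
  motion:
    - {"dx": 0,"dy": 0,"dz": -0.05,"wx": 0,"wy": 0,"wz": 0,"grip": 0.2}
    - {"dx": 0,"dy": 0,"dz": -0.05,"wx": 0,"wy": 0,"wz": 0,"grip": 0.6}
    - {"dx": 0,"dy": 0,"dz": -0.05,"wx": 0,"wy": 0,"wz": 0,"grip": 0.6}
    - {"dx": 0,"dy": 0,"dz": -0.05,"wx": 0,"wy": 0,"wz": 0,"grip": 0.6}
    - {"dx": 0,"dy": 0,"dz": -0.05,"wx": 0,"wy": 0,"wz": 0,"grip": 0.6}

```text
t: 49.35
tool_pos: [0.5664, -0.1531, 0.1473]
ee_rot: [3.141, -0.0, 1.571]
contact_force: [0.2, -0.3, -0.5]
opening: 0.596
```

Emit:
carry_out:
  motion:
    - {"dx": 0,"dy": 0,"dz": -3,"wx": 0,"wy": 0,"wz": 0,"grip": 0.6}
    - {"dx": 0,"dy": 0,"dz": -7,"wx": 0,"wy": 0,"wz": 0,"grip": 0.6}
    - {"dx": 0,"dy": 0,"dz": -11,"wx": 0,"wy": 0,"wz": 0,"grip": 0.6}
    - {"dx": -3,"dy": -3,"dz": -13,"wx": 0,"wy": 0,"wz": 0,"grip": 0.6}
    - {"dx": -6,"dy": -6,"dz": -13,"wx": 0,"wy": 0,"wz": 0,"grip": 0.6}

```text
t: 49.85
tool_pos: [0.5083, -0.2128, 0.2809]
ee_rot: [3.135, 0.002, 1.574]
contact_force: [0.2, -0.8, -0.5]
opening: 0.6
```

```bash
python3 - <<'E'
from h import *
to(.40,-.40,.28,.8)
E
```

```text
now [ 0.5083 -0.2128  0.2809] [3.1353e+00 1.9000e-03 1.5745e+00] t 49.85 q7 1.657 op 0.6
d [-18.68 -10.89   0.05] w [0.0063 0.0019] wz 0.7745
```

Emit:
carry_out:
  motion:
    - {"dx": -18.7,"dy": -10.9,"dz": 0,"wx": 0,"wy": 0,"wz": 0.4,"grip": 0.6}
    - {"dx": -18.7,"dy": -10.9,"dz": 0,"wx": 0,"wy": 0,"wz": 0.4,"grip": 0.6}
    - {"dx": -18.7,"dy": -10.9,"dz": 0,"wx": 0,"wy": 0,"wz": 0.4,"grip": 0.6}
    - {"dx": -18.7,"dy": -10.9,"dz": 0,"wx": 0,"wy": 0,"wz": 0.4,"grip": 0.6}
    - {"dx": -18.7,"dy": -10.9,"dz": 0,"wx": 0,"wy": 0,"wz": 0.4,"grip": 0.6}

```text
t: 50.35
tool_pos: [0.3932, -0.4056, 0.277]
ee_rot: [-3.141, 0.002, 1.163]
contact_force: [0.0, -0.8, 0.1]
opening: 0.599
```

Emit:
carry_out:
  motion:
    - {"dx": 0,"dy": 0,"dz": 0,"wx": 0,"wy": 0,"wz": 0,"grip": 0.6}
    - {"dx": 0,"dy": 0,"dz": 0,"wx": 0,"wy": 0,"wz": 0,"grip": 0.6}
    - {"dx": 0,"dy": 0,"dz": 0,"wx": 0,"wy": 0,"wz": 0,"grip": 0.6}
    - {"dx": 0,"dy": 0,"dz": 0,"wx": 0,"wy": 0,"wz": 0,"grip": 0.6}
    - {"dx": 0,"dy": 0,"dz": 0,"wx": 0,"wy": 0,"wz": 0,"grip": 0.6}

```text
t: 50.85
tool_pos: [0.3982, -0.3991, 0.2774]
ee_rot: [3.141, -0.0, 1.173]
contact_force: [-0.1, 0.9, 0.3]
opening: 0.6
```

```bash
python3 - <<'E'
from h import *
t,ct=snap('top','t30'); s,cs=snap('scene','s30'); crop(t,220,165,380,260,4.9,'t30c'); crop(s,215,170,375,310,4.2,'s30c')
E
```

```text
(no output)
```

View pics/t30c.png

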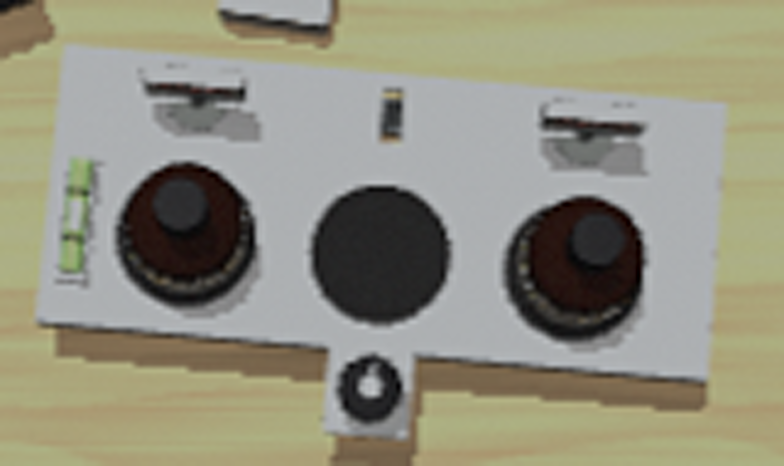

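View pics/s30c.png

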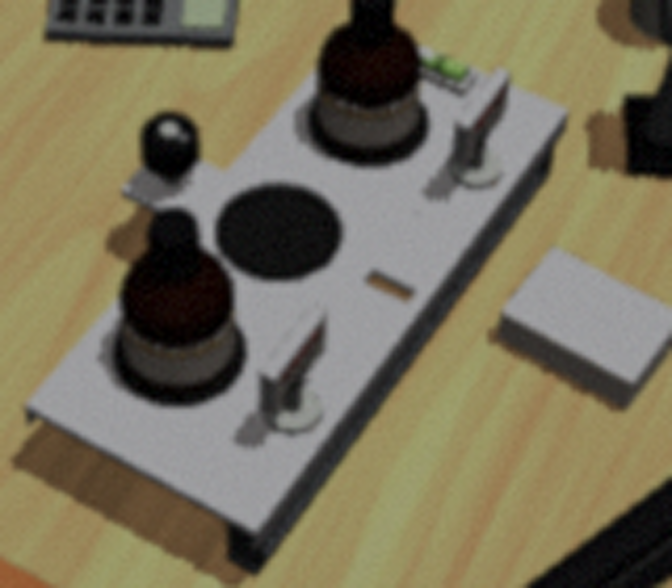

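View pics/t30.png

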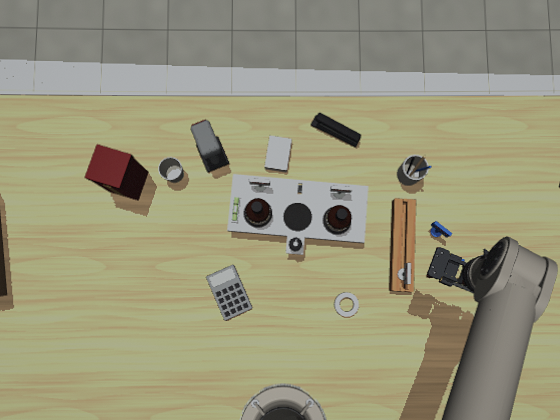

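```bash
python3 - <<'E'
from h import *
ct=cams.calibration('top')
f=lambda x,y:(220+(x-2)/4.9,165+(y-2)/4.9)
print(onz(ct,[f(181,206),f(597,240)],.178),'pads by top',[.5861,.0649],[.5654,-.1534])
to(.50,-.13,.30,-1.66)
E
```

```text
[[ 0.58436544  0.06339073  0.178     ]
 [ 0.56544353 -0.15356911  0.178     ]] pads by top [0.5861, 0.0649] [0.5654, -0.1534]
now [ 0.3978 -0.3996  0.2774] [ 3.1415 -0.      1.1723] t 50.95 q7 1.689 op 0.599
d [28.81 -1.04 -2.26] w [ 0.0001 -0.    ] wz 2.8323
```

```bash
python3 - <<'E'
from station import sign_off
print(sign_off())
E
```

```text
the job is handed in; nothing more can be done
None
```

The display is set up and the job is handed in at about 51 s of robot time.

- **Levelling:** With the stand empty, I turned the knob clockwise in three grips. The bubble ended within about 0.1 mm of the midpoint between the rings. It was still centred after the holders went in and in the last top view.
- **Card holders:** I put two white holders in slots 2 and 0. Each foot went through, each collar seated at the expected height, and each was turned a quarter turn. The slot 2 card was checked parallel to the deck edge to within about 0.005 rad. The slot 0 card was judged from the tool's angle at release (-0.090 against the stand's -0.093) and the scene view, not from a close-up.
- **Bottles:** Only two bottles stood loose on the counter. One was knocked toward the other partway through, so I located both again before gripping. They now stand upright on pads 2 and 0, behind their cards. The top view puts their caps within about 2.5 mm of the pad centres, and the close view before setting down showed them centred.

The third holder stays in the rack. The blue holders, the bottles in the crate and the other items on the counter were left alone. My top-view slope readings of the cards disagreed by a few hundredths of a radian, within pixel noise; the scene view showed them parallel. No other check failed.

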